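# Draw out a saw-blade tray with the pull hook

### The job

With the pull hook, hook the finger hole of the yellow saw-blade tray and draw that tray out a good 10 cm so that its whole blade lies in the open; keep the gripper itself off the yellow tray. Leave the blue tray shut, and then set the hook back level on top of its wooden rest and let go.

Things in the scene. Friction and masses are not known exactly. Their poses are not given: they have to be found in the camera images.
- pull_hook: Red handle with steel hook, 0.22 kg. Origin: prong's lower tip, z up. Prong (10 mm thick) rises 64 mm to a level shank running to -x. Handle bar: x -180 to -40 mm, 24 wide (y), 51 to 77 mm above the tip; centre x -110, z 64. Two 20 mm long end feet, undersides 35 mm above the tip, 100 mm clear between. Centre of mass near x -95. Starts on the rest, prong past its end, tip 15 mm above bench.
- yellow_tray: Yellow tray with 85 mm saw blade, in a grey box. Origin: centre of finger hole, on the tab's upper face, 42 mm above bench. x into the box, z up; slides out along -x (2 to 3 N, stays put), stop 115 mm from shut, starts 0 to 8 mm open. Tab 6 mm thick, 60 wide, x -25 to +31; hole 30 mm, through, open below. Panel behind tab rises 18 mm; box from x +39, top 23 mm above tab. Blade all out at 90 mm.
- blue_tray: Blue neighbour of the yellow tray, otherwise the same; its finger hole lies 130 mm to one side or the other of the yellow one (their places swap). Origin and axes likewise. To be left shut.
- rest: Fixed block of pale wood, 130 mm long (x), 90 mm wide (y), 50 mm high, flat top. Origin: centre of its underside. At the start the hook's handle lies lengthwise over its middle, its feet on the top.
Not all that is in view belongs to the job. What is shaped like the rest but green is not meant.

How it is judged (in metres and radians):
On the way:
1. with the hook's prong in its finger hole, the yellow tray is drawn out at least 80 mm (distance of yellow_tray from where it was at the start of the episode above 0.08 m and horizontal distance between pull_hook and yellow_tray below 0.02 m and z of pull_hook in the frame of yellow_tray below -0.004 m), for 0.1 s.
At the end, for the whole second after the job is handed in: the yellow tray stands at least 80 mm farther out than it began, the blue tray within 10 mm of where it was, and the hook stands still on the wooden rest, level within 10 degrees (distance of yellow_tray from where it was at the start of the episode above 0.08 m and distance of blue_tray from where it was at the start of the episode below 0.01 m and contact force between pull_hook and rest above 0.5 N and angle between pull_hook's own z axis and vertical below 0.17 rad and linear speed of pull_hook below 0.02 m/s); the robot touches nothing.
It fails at once if the gripper or arm pushes on the yellow tray (over 1 N) (contact force between any of the fingers, the arm and yellow_tray above 1 N).
It fails at once if the blue tray is drawn out by more than 10 mm (distance of blue_tray from where it was at the start of the episode above 0.01 m).
It also fails if it takes over 48 s, if anything falls off the work surface, if the arm or the gripper's body presses on something with over 40 N, if the wrist force passes 120 N, or if a joint passes its speed limit or range.

### The arm

A 7-joint arm with a two-finger parallel gripper is mounted at the origin on the work surface. World frame = base frame: x ahead of the robot, y to its left, z up, the work surface at z = 0. Lengths are in mm, angles in rad, forces in N, time in s.
With the tool pointing down it reaches from about 400 to 875 mm from the base axis. Payload 4.4 kg.
Tool frame: the origin (TCP) lies at the very end of the fingers, on their centre line; the grasp point (between the pads) lies ctrl.grip_depth behind it (ctrl.grip_depth is the distance from the TCP to the grasp point, in mm); y points along the fingers, x is the direction in which the jaws open and shut, and the axes are right-handed (so a half turn about y gives the same grasp; the last joint's range is limited). The gripper opens to 85 mm and grips with 20 to 120 N. Pads are 22 mm wide; open, the fingers measure 114 mm over their backs; the gripper's body (76 mm by 85 mm) begins 54 mm behind the grasp point. The pads swing forward as they close: fully open they stand 13 mm farther back than shut.
Start: joints at [-1.275, 0.628, 0.038, 1.517, -0.027, 0.996, -0.02], TCP at [230.049, 607.944, 199.613] pointing down, gripper open.
Joint ranges: [-3.06, 3.06], [-0.37, 2.12], [-1.25, 1.32], [0.18, 2.47], [-1.1, 4.24], [0.23, 1.98], [-2.94, 2.94]. Speed limits (rad/s): [2.57, 2.57, 3.14, 3.14, 3.14, 3.14, 3.14].

### API

Orientations are given as [roll, pitch, yaw] about the fixed x, y, z axes, in that order (R = Rz(yaw) Ry(pitch) Rx(roll)).
In Python, from cell import ctrl gives the robot as it stands.
- The arm moves only by the tool apply_moves, never from a script. Its argument "motion" is a list of rows, each a list of 5 numbers: the shift along the tool's x, y, z in cm, then the turn about the tool's y in rad, then the finger opening in cm, from 0 to 8.54. In form: [[tx, ty, tz, roll, hand], ...]. A call has 1 to 20 rows; each row is the pose to reach, as a shift and turn from the pose commanded when the call began, along the tool's axes at that moment; what a row does not reach only later rows make up. A row lasts 1/8 s, in which the tool goes at most 62.5 mm and 10.7 degrees, less where a joint would pass 70% of its speed; a pose out of reach is approached as far as the arm can. A call with a gripper value outside its range is refused whole. The fingers move at their own pace and stop on an object; the grip force is fixed at half the most. Time passes only in rows, so rows that repeat a pose let the fingers close. It gives the time, the measured TCP pose, the force and the opening at its end, in the units of the state.
- ctrl.read_state(): the state, without advancing time (a new reading comes with each control period).
- ctrl.get_image(name): name is "scene" or "top" or "wrist"; returns a dict with "image" (420x560x3 uint8, red, green, blue), "vfov" (degrees; the focal length in pixels is half the picture's height over the tangent of half this angle, whatever the lens; pixels are square), "cx", "cy" (the principal point, pixels), "extrinsics" (4x4, takes a point from world to camera coordinates); the wrist camera has in their place "tool_from_camera" (4x4, takes a point from camera to tool coordinates, whose origin is the TCP and whose axes are the tool frame's). Camera axes: x right, y up, looking along -z (the intrinsics and any distortion apply to the point x, -y, -z); pixel columns grow to the right and rows downward; lengths in mm; the calibration is good to about 2 mm. A picture is of the moment at which its call begins: read the wrist's pose just before it. There is no depth.
- ctrl.finish_job(): hands the job in, once; it reports no verdict.
Trained networks look in a picture, given as the dict that the camera call returned (one of the last four; its "shot" number tells which), for a name from the list of things; names that differ only in an ending like _2 or _b are one class to them, and where a whole thing is asked for, a point or a joint stands for the part that bears it (a point fixed in the world has none). Each returns a list of dicts, best first, with "confidence" (0 to 1); they miss things now and then, are a little off and sometimes report something else, mostly with a low value. They report only what shows in the picture. A call takes as long as a camera call. They do not tell look-alikes from the thing itself.
- ctrl.search_frame(picture, query): "location" ([x, y, z] in mm, in world coordinates, good to about 4 mm: the middle of the surface that is visible of it).
- ctrl.mark_of(picture, query): "location" ([x, y, z] in mm, in world coordinates, good to about 4 mm: a listed point, or the origin of a listed thing).
The state is a dict: "clock": time; "qpos": joint angles; "qd": joint speeds; "tau": joint torques, N m; "eef_pos": TCP position; "tool_rot": TCP orientation; "force": force on the tool from outside, world axes, zero at the start; "torque": the same for the moment, N m; "width": finger opening in mm.
Only numpy, scipy, OpenCV 4.12 (cv2) and the standard library are available. Lean on these libraries where they do the work, as an engineer would, in place of code of your own. Each camera call takes 0.05 s, during which the arm holds its last target.

## Working session

There is one attempt and no reset: what is moved stays moved. The work goes in short steps, Python scripts to look and compute and a tool call to move; the robot and the scene stay as the last step left them, time stands still between calls to the robot, and variables do not carry over. Pictures are saved under pics/ and viewed, and the job is handed in when it is done.

Besides the shell and the picture viewer there is one more tool, called after "Emit:" by a JSON object that holds its "api" and its "payload", one argument or row to a line. apply_moves: Moves the arm, as the interface text tells. Its arguments: {"type":"object","properties":{"motion":{"type":"array","items":{"type":"array","items":{"type":"number"}}}},"required":["motion"]}

```bash
mkdir -p pics; ls; cat > h.py <<'E'
import numpy as np, cv2
from cell import ctrl
from scipy.spatial.transform import Rotation as R
def snap(n,f):
    p=ctrl.get_image(n); cv2.imwrite('pics/'+f+'.png',cv2.cvtColor(p['image'],cv2.COLOR_RGB2BGR)); return p
def ray(p,u,v,z):
    f=210/np.tan(np.radians(p['vfov'])/2); E=np.array(p['extrinsics'])
    d=np.array([(u-p['cx'])/f,-(v-p['cy'])/f,-1]); Rr=E[:3,:3]; c=-Rr.T@E[:3,3]; w=Rr.T@d
    return c+w*(z-c[2])/w[2]
def proj(p,X):
    f=210/np.tan(np.radians(p['vfov'])/2); E=np.array(p['extrinsics']); c=E[:3,:3]@X+E[:3,3]
    return p['cx']+f*c[0]/-c[2], p['cy']-f*c[1]/-c[2]
E
python3 - <<'E'
from h import *
s=ctrl.read_state();print(s, ctrl.grip_depth)
for n in ['scene','top','wrist']:
    p=snap(n,n+'0')
    print(n,{k:v for k,v in p.items() if k!='image'})
    for q in ['pull_hook','yellow_tray','blue_tray','rest']:
        print(q,'S',ctrl.search_frame(p,q)[:2],'M',ctrl.mark_of(p,q)[:2])
E
```

```text
pics
{'clock': 0.0, 'qpos': array([-1.27480537,  0.62935161,  0.03843317,  1.51837769, -0.02696843,
        0.99629988, -0.01999509]), 'qd': array([ 0.00025874, -0.00011474, -0.00163692,  0.00188866,  0.00037062,
        0.00011774,  0.0013753 ]), 'tau': array([-6.04399229e-04, -5.63398755e+01,  1.22614168e+00, -1.93445814e+01,
        1.10554430e-02,  1.03324463e-02, -3.57234285e-05]), 'eef_pos': array([229.80072313, 607.28221352, 198.68235085]), 'tool_rot': array([-1.5708435 ,  0.00191814,  1.2090343 ]), 'force': array([ 0.02226341, -0.01000278,  0.72654607]), 'torque': array([-0.0296455 , -0.06106117,  0.03388902]), 'width': 85.33236648045042} 18.700000000000003
scene {'vfov': 51.5438689119767, 'cx': 271.95393102010644, 'cy': 208.09250288384908, 'extrinsics': array([[-2.37439216e-01,  9.71320814e-01,  1.25894456e-02,
         2.48031822e+02],
       [-6.63302397e-01, -1.71585268e-01,  7.28415009e-01,
         2.98901546e+02],
       [ 7.09684824e-01,  1.64603679e-01,  6.85020496e-01,
        -1.33806500e+03],
       [ 0.00000000e+00,  0.00000000e+00,  0.00000000e+00,
         1.00
[... 1509 characters left out ...]
ion': [446.1, -434.6, 51.3], 'confidence': 0.73}] M [{'location': [446.0, -442.4, 3.9], 'confidence': 0.9}, {'location': [476.1, -261.1, -0.2], 'confidence': 0.68}]
wrist {'vfov': 66.10098812265605, 'cx': 277.66323017864687, 'cy': 210.51541592330977, 'tool_from_camera': array([[ 9.99999913e-01,  8.57855400e-05, -4.08664520e-04,
         4.35995204e-01],
       [-4.14751368e-04,  3.17598917e-01, -9.48225056e-01,
        -1.73771039e+02],
       [ 4.84474106e-05,  9.48225142e-01,  3.17598925e-01,
         8.09570672e+01],
       [ 0.00000000e+00,  0.00000000e+00,  0.00000000e+00,
         1.00000000e+00]]), 'shot': 3}
pull_hook S [] M []
yellow_tray S [] M []
blue_tray S [] M []
rest S [] M []
```

View pics/scene0.png

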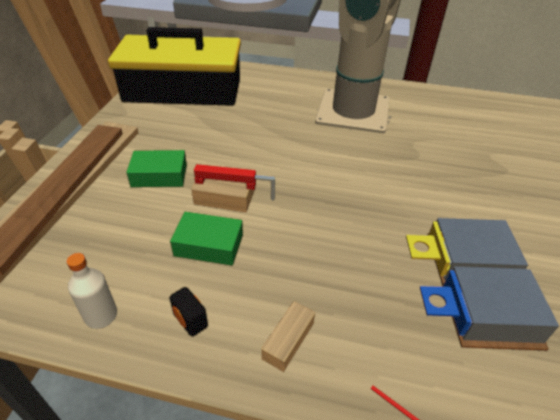

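View pics/top0.png

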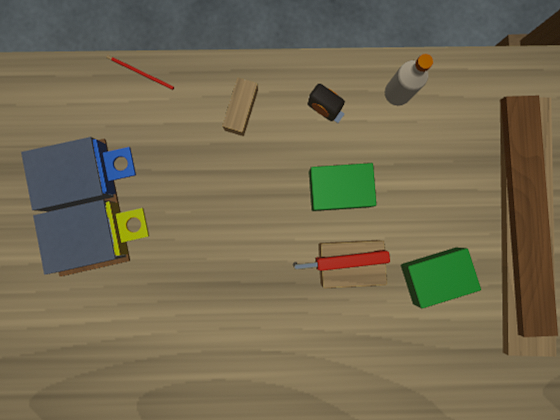

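The scene view shows the red hook on the wooden rest at (225,190), a yellow tab at (423,246) and a blue one at (440,300). In the top view the prong is at about (300,266), the handle runs from 318 to 390 on row 260, and the yellow hole is at (133,225). Next I'll measure these precisely.

```bash
python3 - <<'E'
from h import *
p=ctrl.get_image('top');q=ctrl.get_image('scene')
for n,P in (('top',p),('scene',q)):
    im=P['image'];hsv=cv2.cvtColor(im,cv2.COLOR_RGB2HSV)
    H,S,V=hsv[...,0],hsv[...,1],hsv[...,2]
    for name,m,z in (('red',((H<6)|(H>174))&(S>170)&(V>90),77),('yel',(H>24)&(H<34)&(S>170)&(V>100),42),('blu',(H>100)&(H<120)&(S>170)&(V>80),42)):
        m=m.astype(np.uint8);k,l,st,ce=cv2.connectedComponentsWithStats(m)
        for i in range(1,k):
            if st[i,4]>150:
                mm=(l==i).astype(np.uint8)
                c,hi=cv2.findContours(mm,cv2.RETR_CCOMP,cv2.CHAIN_APPROX_NONE)
                b=cv2.minAreaRect(max(c,key=cv2.contourArea))
                print(n,name,st[i],ce[i],b,[np.round(ray(P,*x,z),1).tolist() for x in cv2.boxPoints(b)])
                for j,cc in enumerate(c):
                    if hi[0][j][3]>=0 and cv2.contourArea(cc)>15:
                        M=cv2.moments(cc);u=(M['m10']/M['m00'],M['m01']/M['m00']);print('  hole',u,ray(P,*u,z),ray(P,*u,z-3))
im=p['image'];a=cv2.cvtColor(im,cv2.COLOR_RGB2BGR)
cv2.imwrite('pics/hz.png',cv2.resize(a[230:300,280:410],None,fx=6,fy=6,interpolation=cv2.INTER_CUBIC))
cv2.imwrite('pics/tz.png',cv2.resize(a[130:280,15:160],None,fx=4,fy=4,interpolation=cv2.INTER_CUBIC)[:600])
E
```

```text
top red [112  58  62  31 212] [142.16037736  73.02358491] ((142.22808837890625, 73.06196594238281), (67.54098510742188, 3.107001304626465), 25.820993423461914) [[893.4, 224.0, 77.0], [899.2, 221.4, 77.0], [837.1, 99.8, 77.0], [831.4, 102.5, 77.0]]
top red [316 251  74  20 886] [352.98645598 260.22573363] ((352.8547058105469, 260.24249267578125), (12.472492218017578, 72.78467559814453), 83.75808715820312) [[490.7, -177.6, 77.0], [503.5, -319.8, 77.0], [479.3, -321.6, 77.0], [466.7, -179.7, 77.0]]
top yel [106 202  14  54 246] [112.51626016 227.99186992] ((112.19231414794922, 228.4615478515625), (54.32416915893555, 5.295135974884033), 78.69007110595703) [[609.8, 250.8, 42.0], [611.7, 240.2, 42.0], [502.6, 217.7, 42.0], [500.7, 228.2, 42.0]]
top yel [116 208  32  35 644] [131.02639752 224.99223602] ((131.57029724121094, 224.95892333984375), (29.40799331665039, 28.017423629760742), 78.11134338378906) [[586.6, 229.0, 42.0], [597.5, 173.1, 42.0], [538.3, 160.6, 42.0], [527.6, 216.3, 42.0]]
  hole (133.28621291448516, 224.3804537521815) [563.54012316 191.25613601  42.        ] [563.61137825
[... 1970 characters left out ...]
4.77076366 191.1225863   42.        ] [561.82475977 191.85911695  39.        ]
scene blu [450 271  20  63 291] [460.42268041 301.43642612] ((460.51385498046875, 301.4380798339844), (63.33241271972656, 10.61371898651123), 79.4389877319336) [[615.8, 244.3, 42.0], [605.9, 264.1, 42.0], [741.7, 274.0, 42.0], [749.9, 256.4, 42.0]]
scene blu [421 286  39  31 670] [441.49253731 301.06865672] ((440.1022644042969, 301.544921875), (30.661697387695312, 36.80402755737305), 87.1375961303711) [[667.7, 190.9, 42.0], [646.5, 257.5, 42.0], [714.7, 255.7, 42.0], [734.3, 193.1, 42.0]]
  hole (436.8468468468468, 300.7096327096327) [691.44483391 218.57714798  42.        ] [689.0801215  219.43966419  39.        ]
```

View pics/hz.png

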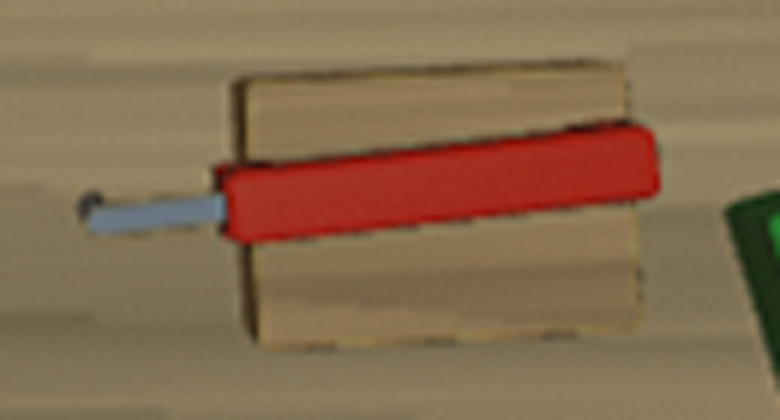

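View pics/tz.png

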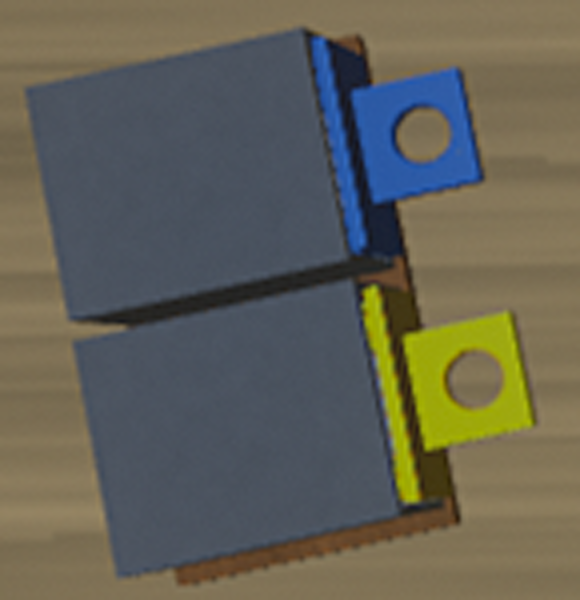

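```bash
cat >> h.py <<'E'
def shift(T,yaw=None,base=None):
    s=ctrl.read_state(); e=s['eef_pos'] if base is None else np.array(base,float); t=s['tool_rot']
    Rm=R.from_euler('xyz',t).as_matrix()
    out=Rm.T@(np.array(T,float)-e)/10
    return np.round(out,2).tolist(), None if yaw is None else round(float(t[2]-yaw),3)
E
python3 - <<'E'
from h import *
for T in ([560,100,190],[484,-240,140]): print(shift(T,0.089))
E
```

```text
([-35.83, 0.96, -48.84], 1.12)
([-70.32, 5.96, -53.76], 1.12)
```

Emit:
{"api": "apply_moves", "payload": {
  "motion": [
    [-35.8,1,-48.8,1.12,8.5],
    [-35.8,1,-48.8,1.12,8.5],
    [-35.8,1,-48.8,1.12,8.5],
    [-35.8,1,-48.8,1.12,8.5],
    [-35.8,1,-48.8,1.12,8.5],
    [-35.8,1,-48.8,1.12,8.5],
    [-35.8,1,-48.8,1.12,8.5],
    [-35.8,1,-48.8,1.12,8.5],
    [-35.8,1,-48.8,1.12,8.5],
    [-35.8,1,-48.8,1.12,8.5],
    [-70.3,6,-53.8,1.12,8.5],
    [-70.3,6,-53.8,1.12,8.5],
    [-70.3,6,-53.8,1.12,8.5],
    [-70.3,6,-53.8,1.12,8.5],
    [-70.3,6,-53.8,1.12,8.5],
    [-70.3,6,-53.8,1.12,8.5],
    [-70.3,6,-53.8,1.12,8.5],
    [-70.3,6,-53.8,1.12,8.5],
    [-70.3,6,-53.8,1.12,8.5]
  ]
}}

```text
clock: 3.82
eef_pos: [485.2, -238.2, 139.7]
tool_rot: [-1.57, -0.001, 0.092]
force: [-0.6, 0.5, -0.3]
width: 84.9
```

```bash
python3 - <<'E'
from h import *
s=ctrl.read_state();print(s['clock'],s['eef_pos'],s['tool_rot'],s['force'])
p=snap('wrist','w1')
E
```

```text
3.825 [ 485.17332413 -238.23082132  139.70029852] [-1.56998276e+00 -5.32723025e-04  9.17030672e-02] [-0.56355367  0.48335167 -0.33053236]
```

View pics/w1.png

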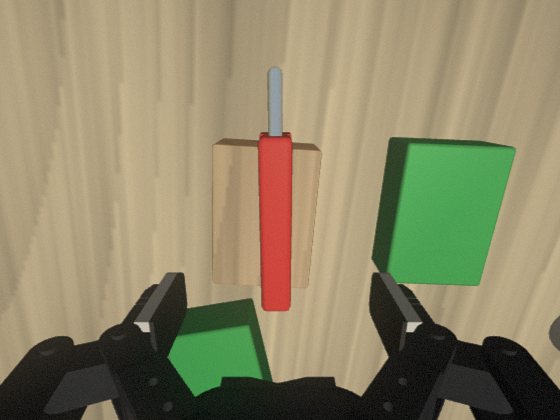

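The wrist view shows the handle upright and centred at column 275, with the prong end at (275,70). I'll check the alignment with numbers.

```bash
cat >> h.py <<'E'
def wray(p,s,u,v,z):
    f=210/np.tan(np.radians(p['vfov'])/2);T=np.array(p['tool_from_camera'])
    Rm=R.from_euler('xyz',s['tool_rot']).as_matrix()
    d=Rm@(T[:3,:3]@np.array([(u-p['cx'])/f,-(v-p['cy'])/f,-1])); c=Rm@T[:3,3]+s['eef_pos']
    return c+d*(z-c[2])/d[2]
E
python3 - <<'E'
from h import *
s=ctrl.read_state();p=ctrl.get_image('wrist')
for u,v,z in ((275.5,133,92),(276,307,92),(275.5,68,79)): print(wray(p,s,u,v,z))
hsv=cv2.cvtColor(p['image'],cv2.COLOR_RGB2HSV);m=(((hsv[...,0]<6)|(hsv[...,0]>174))&(hsv[...,1]>170)&(hsv[...,2]>90)).astype(np.uint8)
for r in (145,180,220,260,300):
    c=np.where(m[r])[0];c=c[(c>230)&(c<320)];print(r,c.min(),c.max(),wray(p,s,c.mean(),r,92))
print(shift([484.4,-239.5,58]))
E
```

```text
[ 478.86591544 -176.18901186   92.        ]
[ 491.48777493 -312.13468022   92.        ]
[ 475.09736796 -135.13436088   79.        ]
145 259 291 [ 476.69530708 -184.35963738   92.        ]
180 260 291 [ 480.96736576 -208.3115988    92.        ]
220 261 290 [ 484.42104285 -237.99772212   92.        ]
260 261 290 [ 487.32894032 -270.35222608   92.        ]
300 262 289 [ 490.5021655  -305.65887899   92.        ]
([-0.08, 8.17, -0.1], None)
```

Emit:
{"api": "apply_moves", "payload": {
  "motion": [
    [-0.05,4,0,0,8.5],
    [-0.05,8.1,0,0,8.5],
    [-0.05,8.1,0,0,8.5],
    [-0.05,8.1,0,0,1],
    [-0.05,8.1,0,0,1],
    [-0.05,8.1,0,0,1],
    [-0.05,8.1,0,0,1],
    [-0.05,8.1,0,0,1],
    [-0.05,8.1,0,0,1],
    [-0.05,8.1,0,0,1]
  ]
}}

```text
clock: 5.18
eef_pos: [486.0, -240.1, 61.3]
tool_rot: [-1.572, -0.005, 0.089]
force: [-1.3, 2.3, 18.0]
width: 10.3
```

```bash
python3 - <<'E'
from h import *
s=ctrl.read_state();print(s['clock'],s['eef_pos'],s['tool_rot'],s['force'],s['width'])
p=snap('wrist','w2');p=snap('scene','s2')
E
```

```text
5.175 [ 486.04604327 -240.10765095   61.34423873] [-1.57168746 -0.00469638  0.08939365] [-1.2570504   2.34640341 17.97615394] 10.265257571380431
```

View pics/w2.png

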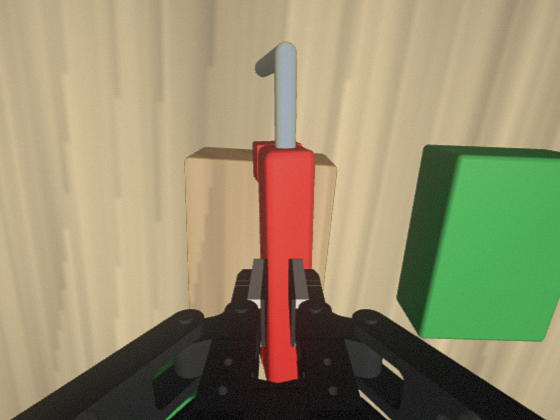

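View pics/s2.png

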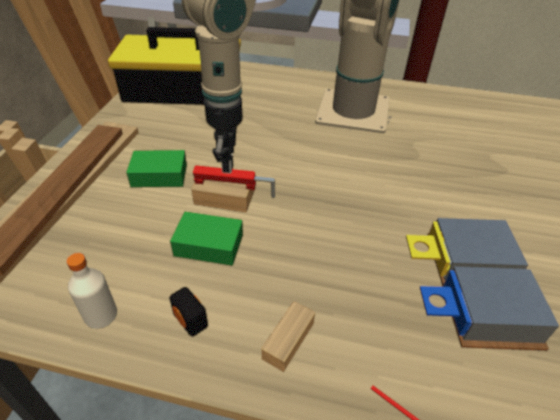

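```bash
python3 - <<'E'
import cv2
a=cv2.imread('pics/s2.png');cv2.imwrite('pics/s2z.png',cv2.resize(a[90:220,150:300],None,fx=4.5,fy=4.5,interpolation=cv2.INTER_CUBIC))
a=cv2.imread('pics/w2.png');cv2.imwrite('pics/w2z.png',cv2.resize(a[220:410,180:400],None,fx=3,fy=3,interpolation=cv2.INTER_CUBIC))
E
```

```text
(no output)
```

View pics/s2z.png

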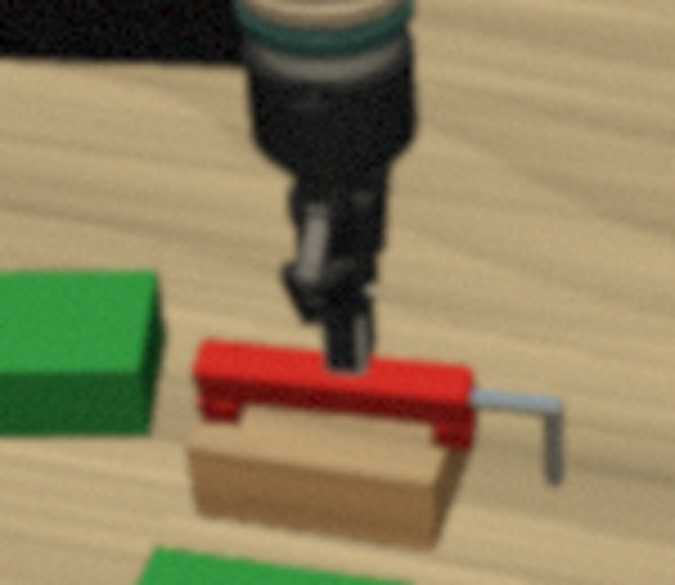

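View pics/w2z.png

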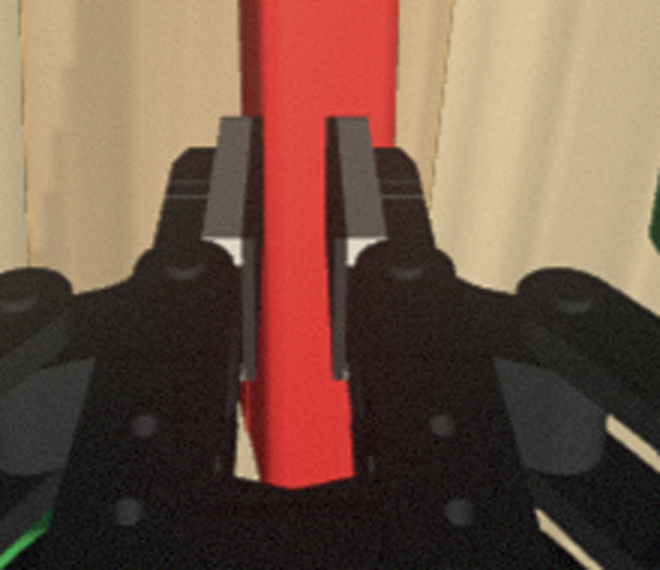

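```bash
python3 - <<'E'
from h import *
p=ctrl.get_image('scene')
for X in ([486,-240,61],[486,-240,92],[498,-240,66],[498,-240,92],[474,-240,92]):
    u,v=proj(p,np.array(X));print(X,(u-150)*4.5,(v-90)*4.5,u,v)
for q in ['pull_hook','rest']:
    print(q,ctrl.search_frame(p,q)[:2],ctrl.mark_of(p,q)[:2])
p=ctrl.get_image('top')
print(ctrl.search_frame(p,'pull_hook')[:2],ctrl.mark_of(p,'pull_hook')[:2])
s=ctrl.read_state();print(s['force'],s['torque'],s['eef_pos'],s['width'],s['clock'])
E
```

```text
[486, -240, 61] 351.83088588980246 408.65105860131945 228.184641308845 180.81134635584877
[486, -240, 92] 348.3051086587544 360.3817546287771 227.40113525750098 170.08483436195047
[498, -240, 66] 343.8573490435986 415.7860034041803 226.4127442319108 182.3968896453734
[498, -240, 92] 340.7262866206812 375.0755731038482 225.7169525823736 173.35012735641072
[474, -240, 92] 355.7519623650695 345.9437963258505 229.0559916366821 166.87639918352232
pull_hook [{'location': [500.6, -228.5, 83.6], 'confidence': 0.59}] [{'location': [467.6, -140.1, 15.1], 'confidence': 0.7}]
rest [{'location': [467.0, -430.0, 47.8], 'confidence': 0.95}, {'location': [656.2, -237.8, 47.9], 'confidence': 0.89}] [{'location': [474.9, -259.0, -1.4], 'confidence': 0.85}, {'location': [633.6, -244.3, 0.2], 'confidence': 0.63}]
[{'location': [484.8, -198.0, 91.6], 'confidence': 0.83}] [{'location': [466.0, -140.6, 18.3], 'confidence': 0.71}]
[-0.5822536   3.01246193 18.82554725] [0.63991309 0.15705946 0.02838229] [ 486.04757114 -240.13870908   61.36904417] 10.59315544213878 5.675
```

The scene view shows the closed fingers ending at the handle's top edge (zoom 345,370). The wrist view shows the handle rolled a little, and the width reads 10 mm although the handle is 24 mm. That grip is not sound, so I'll open gently and look again.

Emit:
{"api": "apply_moves", "payload": {
  "motion": [
    [0,0,0,0,2],
    [0,0,0,0,3],
    [0,0,0,0,5],
    [0,0,0,0,8.5],
    [0,0,0,0,8.5],
    [0,0,0,0,8.5]
  ]
}}

```text
clock: 6.42
eef_pos: [483.6, -240.0, 58.4]
tool_rot: [-1.571, 0.001, 0.089]
force: [0.5, 0.1, -0.3]
width: 85.0
```

```bash
python3 - <<'E'
from h import *
s=ctrl.read_state();print(s['clock'],s['eef_pos'],s['tool_rot'],s['force'],s['width'])
p=snap('wrist','w3');q=snap('scene','s3');a=cv2.imread('pics/s3.png');cv2.imwrite('pics/s3z.png',cv2.resize(a[90:220,150:300],None,fx=4.5,fy=4.5,interpolation=cv2.INTER_CUBIC))
E
```

```text
6.425 [ 483.59570946 -240.03668214   58.37976292] [-1.57059478e+00  5.48506373e-04  8.87824646e-02] [ 0.47783243  0.11711704 -0.25838432] 85.00906833622088
```

View pics/w3.png

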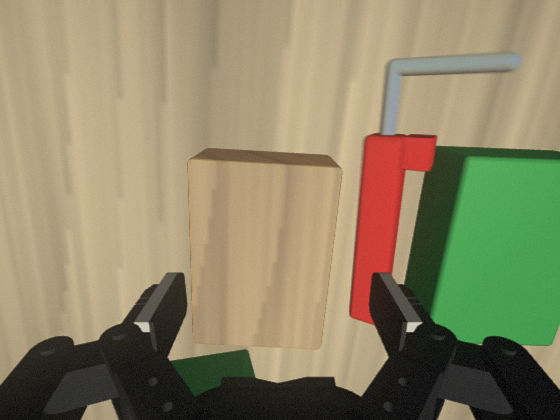

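View pics/s3z.png

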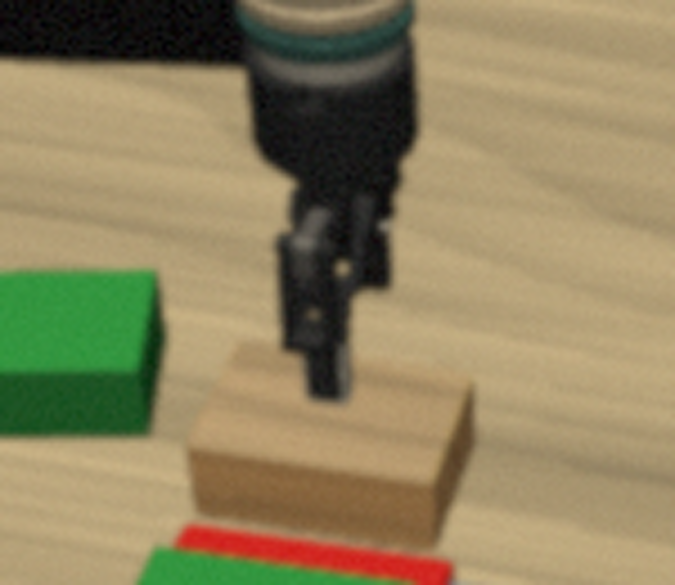

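The hook slipped sideways off the rest. The wrist view now shows it lying flat between the rest and the green block, with its prong pointing right, away from the base, from (395,65) to (518,62). I'll rise and measure it.

Emit:
{"api": "apply_moves", "payload": {
  "motion": [
    [0,-6,0,0,8.5],
    [0,-12,0,0,8.5],
    [0,-16,-3,0,8.5],
    [0,-16,-3,0,8.5]
  ]
}}

```text
clock: 7.02
eef_pos: [488.2, -273.9, 222.2]
tool_rot: [-1.577, -0.006, 0.086]
force: [0.2, -0.7, -0.3]
width: 85.2
```

```bash
python3 - <<'E'
from h import *
s=ctrl.read_state();print(s['clock'],s['eef_pos'],s['tool_rot'],s['force'],s['width'])
p=snap('wrist','w4');q=snap('scene','s4');a=cv2.imread('pics/s4.png');cv2.imwrite('pics/s4z.png',cv2.resize(a[130:270,160:300],None,fx=4.2,fy=4.2,interpolation=cv2.INTER_CUBIC))
q=snap('top','t4');a=cv2.imread('pics/t4.png');cv2.imwrite('pics/t4z.png',cv2.resize(a[150:300,270:420],None,fx=4,fy=4,interpolation=cv2.INTER_CUBIC))
print(ctrl.mark_of(q,'pull_hook')[:2],ctrl.mark_of(p,'pull_hook')[:2])
E
```

```text
7.025 [ 488.19016424 -273.88002591  222.19877293] [-1.57659767 -0.00636994  0.08582983] [ 0.18383514 -0.70218788 -0.30243022] 85.19652975477945
[{'location': [616.3, -129.7, 15.0], 'confidence': 0.88}] [{'location': [612.5, -125.3, 15.4], 'confidence': 0.9}]
```

View pics/w4.png

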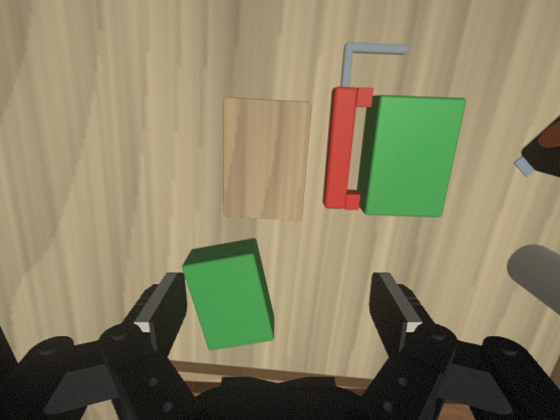

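View pics/s4z.png

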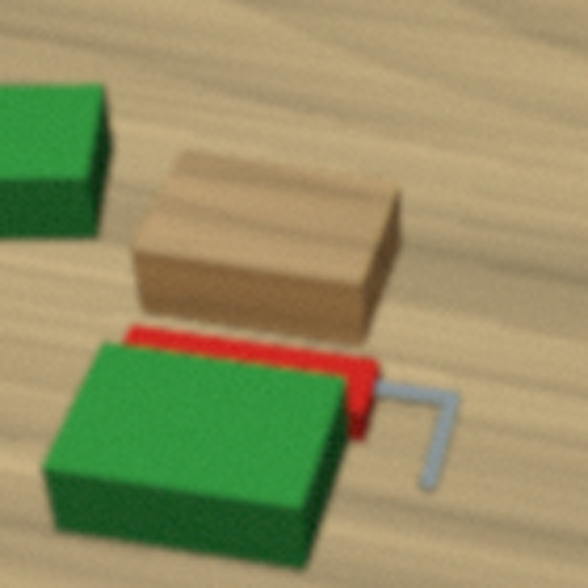

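View pics/t4z.png

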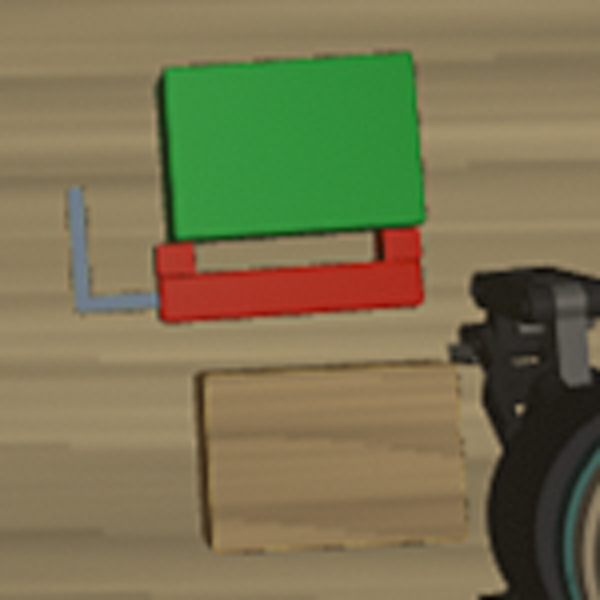

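The top view shows the hook lying flat on its side between the rest and the green block, with its feet facing away from the base. The shank, at (80–157, 300) in the zoomed view, is free.

The tool can't tilt, so I'll recover like this:
1. Grip the shank and lift the hook onto the rest, still on its side, with the prong past the rest's end.
2. Press the prong down so the hook rolls onto its feet.

First I'll measure.

```bash
python3 - <<'E'
from h import *
p=ctrl.get_image('top');s=ctrl.read_state();w=ctrl.get_image('wrist')
g=lambda a,b:(270+a/4,150+b/4)
for nm,pts,z in (('rest',[(203,372),(458,362),(468,540),(212,550)],50),('green',[(163,68),(411,53),(425,222),(175,240)],50),('handle',[(160,321),(424,304),(420,262),(160,275)],24),('feet',[(155,245),(194,242),(383,232),(418,230)],24),('shank',[(157,300),(82,306),(76,188)],15)):
    print(nm,[np.round(ray(p,*g(*q),z),0).tolist() for q in pts])
for nm,pts,z in (('handle',[(335,88),(357,88),(348,208),(325,208)],24),('feet',[(372,89),(359,208)],24),('shank',[(347,87),(350,47),(406,48)],15),('green',[(380,96),(465,98),(442,216),(366,214)],50),('rest',[(224,98),(310,102),(302,220),(224,217)],50)):
    print('w',nm,[np.round(wray(w,s,*q,z),0).tolist() for q in pts])
E
```

```text
rest [[519.0, -191.0, 50.0], [521.0, -321.0, 50.0], [432.0, -322.0, 50.0], [429.0, -193.0, 50.0]]
green [[675.0, -174.0, 50.0], [680.0, -302.0, 50.0], [593.0, -306.0, 50.0], [586.0, -178.0, 50.0]]
handle [[545.0, -172.0, 24.0], [551.0, -311.0, 24.0], [574.0, -310.0, 24.0], [569.0, -172.0, 24.0]]
feet [[585.0, -170.0, 24.0], [586.0, -191.0, 24.0], [590.0, -291.0, 24.0], [590.0, -309.0, 24.0]]
shank [[556.0, -171.0, 15.0], [554.0, -131.0, 15.0], [617.0, -129.0, 15.0]]
w handle [[538.0, -167.0, 24.0], [562.0, -165.0, 24.0], [573.0, -298.0, 24.0], [546.0, -301.0, 24.0]]
w feet [[578.0, -164.0, 24.0], [586.0, -297.0, 24.0]]
w shank [[553.0, -164.0, 15.0], [550.0, -125.0, 15.0], [608.0, -121.0, 15.0]]
w green [[580.0, -172.0, 50.0], [664.0, -166.0, 50.0], [673.0, -290.0, 50.0], [588.0, -296.0, 50.0]]
w rest [[425.0, -187.0, 50.0], [511.0, -183.0, 50.0], [517.0, -309.0, 50.0], [430.0, -313.0, 50.0]]
```

```bash
python3 - <<'E'
from h import *
s=ctrl.read_state();print(s['clock'],s['eef_pos'],s['tool_rot'])
for T in ([555.5,-152.5,70],[555.5,-152.5,4.5]): print(shift(T,0.04))
E
```

```text
7.375 [ 485.9629588  -268.8366193   217.31165093] [-1.56914235  0.00224041  0.08977295]
([8.0, 14.73, 10.94], 0.05)
([8.02, 21.28, 10.93], 0.05)
```

Emit:
{"api": "apply_moves", "payload": {
  "motion": [
    [8,5,10.9,0.05,6],
    [8,10,10.9,0.05,6],
    [8,14,10.9,0.05,6],
    [8,14,10.9,0.05,6],
    [8,14,10.9,0.05,6],
    [8,14,10.9,0.05,6]
  ]
}}

```text
clock: 8.12
eef_pos: [557.2, -156.7, 80.5]
tool_rot: [-1.573, -0.003, 0.037]
force: [0.4, -0.3, 1.2]
width: 60.4
```

```bash
python3 - <<'E'
from h import *
s=ctrl.read_state();print(s['clock'],s['eef_pos'],s['tool_rot'])
w=snap('wrist','w5')
print(shift([555.5,-152.5,4.5],0.04))
f=210/np.tan(np.radians(w['vfov'])/2)
E
```

```text
8.125 [ 557.17791116 -156.68705732   80.49949519] [-1.57284653 -0.00259382  0.03655186]
([-0.19, 7.62, 0.43], -0.004)
```

View pics/w5.png

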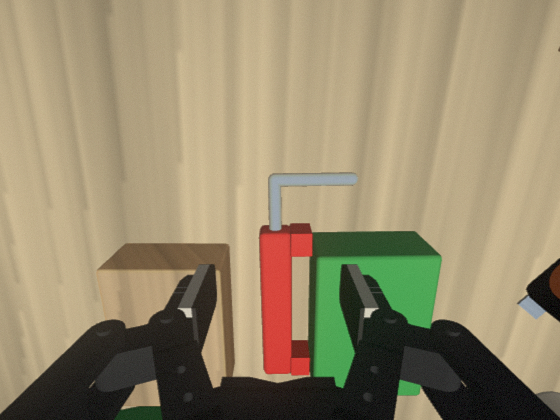

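The wrist view shows the shank from (275,228) to (275,180), with the prong running to (355,180). I'll convert those to world positions.

```bash
python3 - <<'E'
from h import *
s=ctrl.read_state();w=ctrl.get_image('wrist');print(s['eef_pos'])
for q in ((275,228),(275,181),(355,179)): print(wray(w,s,*q,14))
print(shift([555.5,-150,4.5],0.035))
E
```

```text
[ 557.35307985 -156.59783587   80.69640321]
[ 556.82544291 -170.14880176   14.        ]
[ 555.5207201  -131.66721756   14.        ]
[ 616.32608133 -127.92991183   14.        ]
([-0.18, 7.61, 0.64], 0.002)
```

Emit:
{"api": "apply_moves", "payload": {
  "motion": [
    [-0.1,4,0.4,0,6],
    [-0.1,7.5,0.4,0,4],
    [-0.1,7.6,0.4,0,2.5],
    [-0.1,7.6,0.4,0,1.5],
    [-0.1,7.6,0.4,0,0.7],
    [-0.1,7.6,0.4,0,0.7],
    [-0.1,7.6,0.4,0,0.7]
  ]
}}

```text
clock: 9.1
eef_pos: [555.8, -150.3, 3.2]
tool_rot: [-1.571, -0.001, 0.039]
force: [0.1, -0.5, 0.2]
width: 7.1
```

```bash
python3 - <<'E'
from h import *
s=ctrl.read_state();print(s['clock'],s['eef_pos'],s['tool_rot'],s['force'],s['width'])
w=snap('wrist','w6')
E
```

```text
9.1 [ 555.76554169 -150.2988358     3.19955022] [-1.57099294e+00 -9.32673423e-04  3.90382070e-02] [ 0.09496203 -0.53019428  0.15780618] 7.113635585326313
```

View pics/w6.png

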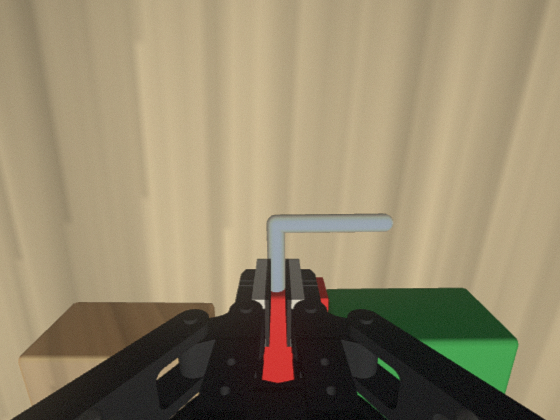

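Emit:
{"api": "apply_moves", "payload": {
  "motion": [
    [0,0,0,0,0.4],
    [0,0,0,0,0.4],
    [0,0,0,0,0.4],
    [0,-1,0,0,0.4],
    [0,-2,0,0,0.4],
    [0,-2,0,0,0.4]
  ]
}}

```text
clock: 9.9
eef_pos: [556.4, -150.6, 23.9]
tool_rot: [-1.572, -0.002, 0.039]
force: [0.4, 0.5, 0.2]
width: 4.0
```

```bash
python3 - <<'E'
from h import *
s=ctrl.read_state();print(s['clock'],s['eef_pos'],s['tool_rot'],s['force'],s['width'])
w=snap('wrist','w7');q=snap('scene','s7');a=cv2.imread('pics/s7.png');cv2.imwrite('pics/s7z.png',cv2.resize(a[130:270,160:320],None,fx=4,fy=4,interpolation=cv2.INTER_CUBIC))
E
```

```text
9.9 [ 556.36981692 -150.57323212   23.89097504] [-1.57152883 -0.00228902  0.03901282] [0.38400872 0.52105682 0.22150658] 3.9591594945834423
```

View pics/w7.png

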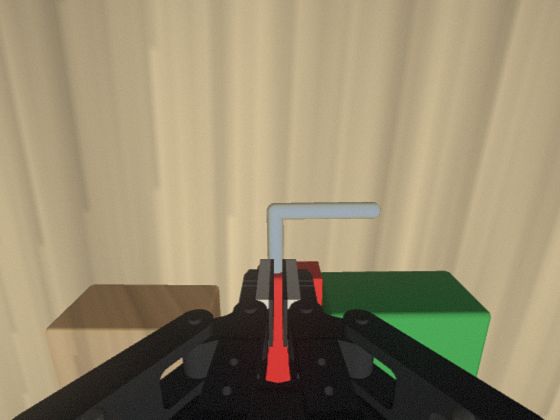

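View pics/s7z.png

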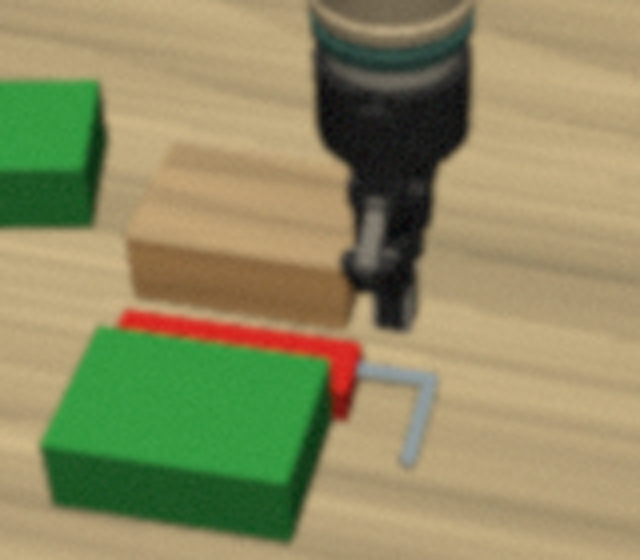

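```bash
python3 - <<'E'
from h import *
p=ctrl.get_image('scene');s=ctrl.read_state();e=s['eef_pos']
for dz in (0,10,20,30,40):
    u,v=proj(p,e+[0,0,dz]);print(dz,round((u-160)*4),round((v-130)*4))
w=ctrl.get_image('wrist');T=np.linalg.inv(np.array(w['tool_from_camera']));f=210/np.tan(np.radians(w['vfov'])/2)
for d in (0,-10,-20,-30,-40):
    c=T@np.array([0,d,11,1]);print(d,w['cx']+f*c[0]/-c[2],w['cy']-f*c[1]/-c[2])
E
```

```text
0 394 362
10 394 349
20 394 336
30 394 322
40 394 309
0 276.09956763567067 231.25667687146188
-10 276.0137541158131 238.125109755539
-20 275.9182708885639 245.76749686428525
-30 275.81138595624765 254.32246565185096
-40 275.6909274191093 263.9638529183505
```

The fingertips really end about 30 mm short of the nominal TCP. Scene and wrist projections both show it, and the first close pressed on the handle's top at z = 92 while the TCP read 61. That explains the slip. I'll allow for the offset and regrip the shank lower.

Emit:
{"api": "apply_moves", "payload": {
  "motion": [
    [0,0,0,0,4],
    [0,0,0,0,4],
    [0,2.5,-0.15,0,4],
    [0,3.5,-0.15,0,4],
    [0,4.5,-0.15,0,4],
    [0,4.9,-0.15,0,4],
    [0,4.9,-0.15,0,4]
  ]
}}

```text
clock: 10.98
eef_pos: [555.4, -151.8, -26.5]
tool_rot: [-1.571, 0.0, 0.039]
force: [0.9, 0.7, 0.7]
width: 39.8
```

```bash
python3 - <<'E'
from h import *
s=ctrl.read_state();print(s['clock'],s['eef_pos'],s['tool_rot'],s['force'],s['width'])
w=snap('wrist','w8')
E
```

```text
10.975 [ 555.40266989 -151.7938164   -26.47855326] [-1.57074181e+00  1.87162894e-04  3.89678978e-02] [0.93700249 0.68541988 0.65875412] 39.8108327603458
```

View pics/w8.png

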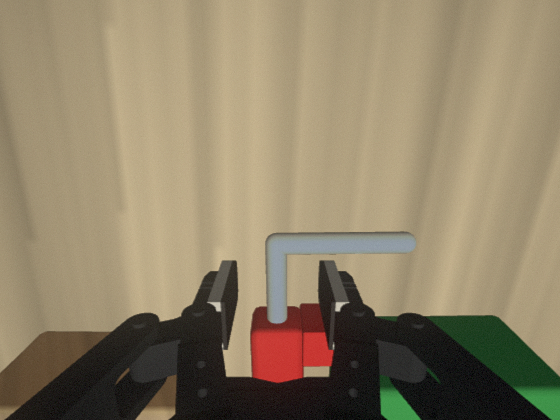

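At a reading of −26 there is no contact, which confirms the offset. The shank is centred between the pads, so I'll close.

Emit:
{"api": "apply_moves", "payload": {
  "motion": [
    [0,0,0,0,2],
    [0,0,0,0,1],
    [0,0,0,0,0.5],
    [0,0,0,0,0.5],
    [0,0,0,0,0.5],
    [0,-1,0,0,0.5],
    [0,-2,0,0,0.5],
    [0,-2,0,0,0.5]
  ]
}}

```text
clock: 12.02
eef_pos: [555.0, -151.7, -5.7]
tool_rot: [-1.571, 0.0, 0.039]
force: [-2.6, 0.3, -0.9]
width: 7.3
```

```bash
python3 - <<'E'
from h import *
s=ctrl.read_state();print(s['clock'],s['eef_pos'],s['tool_rot'],s['force'],s['width'])
w=snap('wrist','w9');q=snap('scene','s9');a=cv2.imread('pics/s9.png');cv2.imwrite('pics/s9z.png',cv2.resize(a[130:270,160:320],None,fx=4,fy=4,interpolation=cv2.INTER_CUBIC))
E
```

```text
12.025 [ 554.99199172 -151.65439907   -5.72749538] [-1.57055931e+00  4.40349934e-04  3.88236271e-02] [-2.62797602  0.30539919 -0.94483833] 7.346634420666909
```

View pics/w9.png

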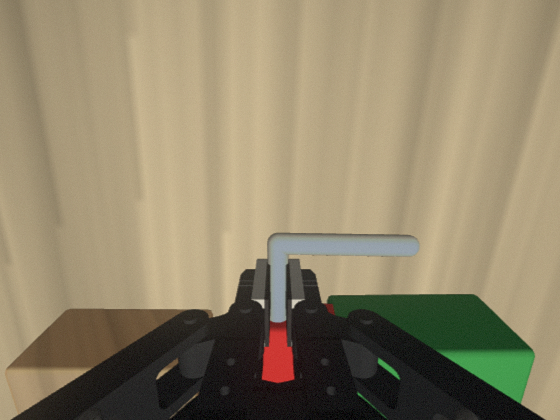

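View pics/s9z.png

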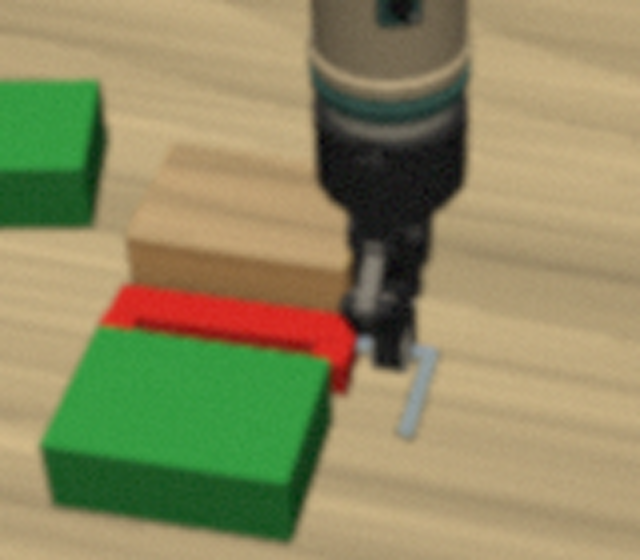

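Now the hook is lifted level by its shank, with the prong at (420,245) in the wrist view. I'll carry it over and lay it on the rest.

Emit:
{"api": "apply_moves", "payload": {
  "motion": [
    [0,-3,0,0,0.5],
    [0,-6.5,0,0,0.5],
    [-3,-6.5,-0.3,0.02,0.5],
    [-6.5,-6.5,-0.7,0.02,0.5],
    [-10.4,-6.5,-1.1,0.02,0.5],
    [-10.4,-6.5,-1.1,0.02,0.5],
    [-10.4,-5,-1.1,0.02,0.5],
    [-10.4,-4,-1.1,0.02,0.5],
    [-10.4,-4,-1.1,0.02,0.5]
  ]
}}

```text
clock: 13.25
eef_pos: [451.8, -166.3, 32.2]
tool_rot: [-1.57, 0.002, 0.02]
force: [-0.4, -0.3, -2.2]
width: 7.2
```

```bash
python3 - <<'E'
from h import *
s=ctrl.read_state();print(s['clock'],s['eef_pos'],s['tool_rot'],s['force'],s['width'])
q=snap('scene','s10');a=cv2.imread('pics/s10.png');cv2.imwrite('pics/s10z.png',cv2.resize(a[110:250,160:320],None,fx=4,fy=4,interpolation=cv2.INTER_CUBIC))
E
```

```text
13.25 [ 451.84001972 -166.29903339   32.21181487] [-1.56997541  0.0017974   0.01973242] [-0.37078659 -0.32957885 -2.23210034] 7.242128618758219
```

View pics/s10z.png

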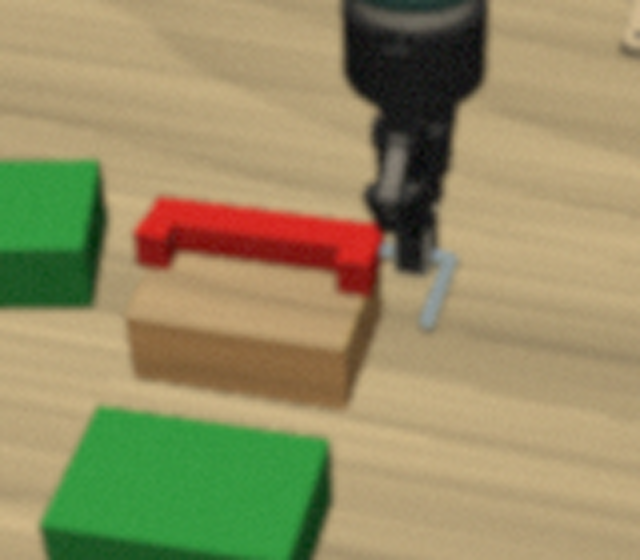

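The hook is still on its side, just above the rest. I'll lower it, release, and back off to look.

Emit:
{"api": "apply_moves", "payload": {
  "motion": [
    [0,0.5,0,0,0.5],
    [0,0.8,0,0,0.5],
    [0,0.8,0,0,1],
    [0,0.8,0,0,2],
    [0,0.8,0,0,3],
    [0,-3,0,0,3],
    [0,-6,0,0,1],
    [0,-6,0,0,0],
    [0,-6,0,0,0]
  ]
}}

```text
clock: 14.42
eef_pos: [451.7, -166.5, 93.3]
tool_rot: [-1.57, 0.0, 0.019]
force: [-0.4, 0.5, -0.6]
width: 0.2
```

```bash
python3 - <<'E'
from h import *
s=ctrl.read_state();w=snap('wrist','w11');print(s['clock'],s['eef_pos'],s['tool_rot'],s['force'],s['width'])
q=snap('scene','s11');a=cv2.imread('pics/s11.png');cv2.imwrite('pics/s11z.png',cv2.resize(a[110:250,160:320],None,fx=4,fy=4,interpolation=cv2.INTER_CUBIC))
q=ctrl.get_image('top')
print(ctrl.mark_of(q,'pull_hook')[:2],ctrl.mark_of(w,'pull_hook')[:2])
E
```

```text
14.425 [ 451.69143869 -166.51000636   93.29523286] [-1.57046839e+00  3.30910820e-04  1.92013391e-02] [-0.41775922  0.45713622 -0.64557421] 0.204115358374204
[{'location': [514.3, -148.3, 61.8], 'confidence': 0.81}, {'location': [687.9, 218.3, 42.8], 'confidence': 0.33}] [{'location': [512.9, -142.1, 64.4], 'confidence': 0.87}]
```

View pics/w11.png

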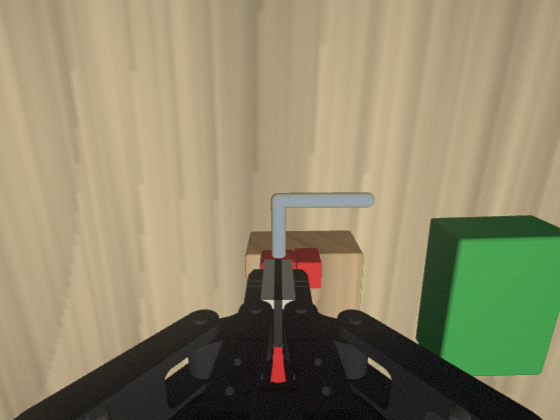

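View pics/s11z.png

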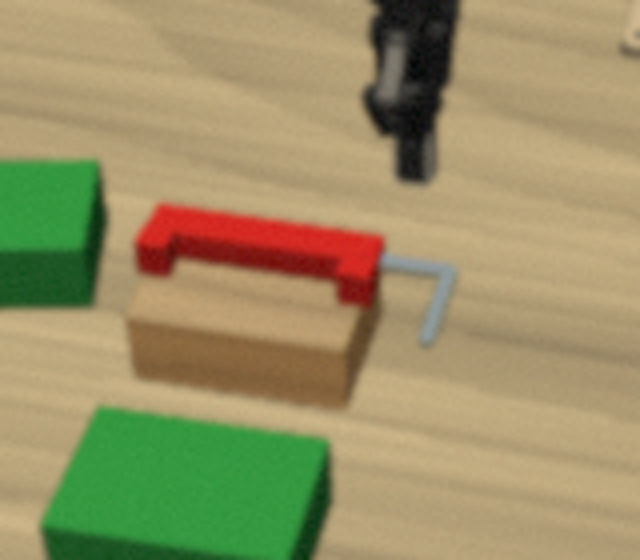

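The hook now lies on the rest with its prong free beyond the end. The prong tip is at about (514, −145, 62) in the world and (370,200) in the wrist view. I'll press the prong down near the tip with closed fingers.

Emit:
{"api": "apply_moves", "payload": {
  "motion": [
    [5.7,0,2.0,0,0],
    [5.7,2,2.0,0,0],
    [5.7,4.5,2.0,0,0],
    [5.7,5.3,2.0,0,0],
    [5.7,5.8,2.0,0,0],
    [5.7,6.3,2.0,0,0],
    [5.7,6.8,2.0,0,0],
    [5.7,7.2,2.0,0,0],
    [5.7,7.2,2.0,0,0]
  ]
}}

```text
clock: 15.8
eef_pos: [508.5, -145.7, 21.5]
tool_rot: [-1.571, 0.0, 0.019]
force: [1.9, 1.2, 1.6]
width: 0.2
```

```bash
python3 - <<'E'
from h import *
s=ctrl.read_state();w=snap('wrist','w12');print(s['clock'],s['eef_pos'],s['tool_rot'],s['force'],s['width'])
q=snap('scene','s12');a=cv2.imread('pics/s12.png');cv2.imwrite('pics/s12z.png',cv2.resize(a[110:250,160:320],None,fx=4,fy=4,interpolation=cv2.INTER_CUBIC))
E
```

```text
15.8 [ 508.54125484 -145.69218137   21.454365  ] [-1.57072120e+00  8.20871740e-05  1.89801767e-02] [1.87211666 1.16232877 1.63663956] 0.23222784253890644
```

View pics/s12z.png

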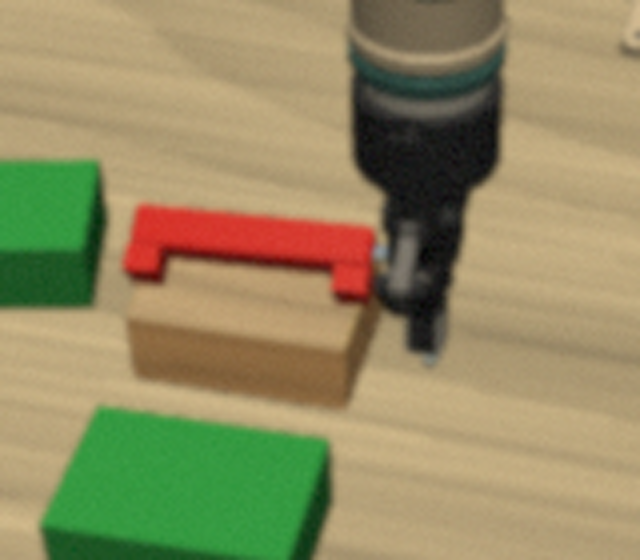

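View pics/w12.png

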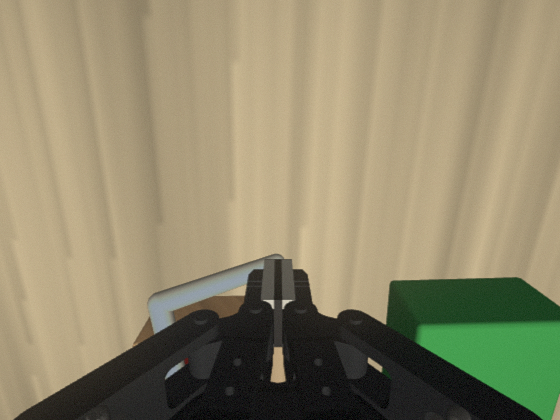

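It is rolling well, so I'll continue slowly.

Emit:
{"api": "apply_moves", "payload": {
  "motion": [
    [0,0.5,0,0,0],
    [0,1,0,0,0],
    [0,1.5,0,0,0],
    [0,2,0,0,0],
    [0,2,0,0,0]
  ]
}}

```text
clock: 16.52
eef_pos: [508.1, -145.9, 1.1]
tool_rot: [-1.571, 0.001, 0.019]
force: [1.2, -0.3, -1.0]
width: -0.2
```

```bash
python3 - <<'E'
from h import *
s=ctrl.read_state();w=snap('wrist','w13');print(s['clock'],s['eef_pos'],s['tool_rot'],s['force'],s['width'])
q=snap('scene','s13');a=cv2.imread('pics/s13.png');cv2.imwrite('pics/s13z.png',cv2.resize(a[110:250,160:320],None,fx=4,fy=4,interpolation=cv2.INTER_CUBIC))
E
```

```text
16.525 [ 508.14963965 -145.85766983    1.06420512] [-1.57074838e+00  9.26066112e-04  1.88480593e-02] [ 1.16249058 -0.34467186 -0.9798237 ] -0.22321735822036454
```

View pics/s13z.png

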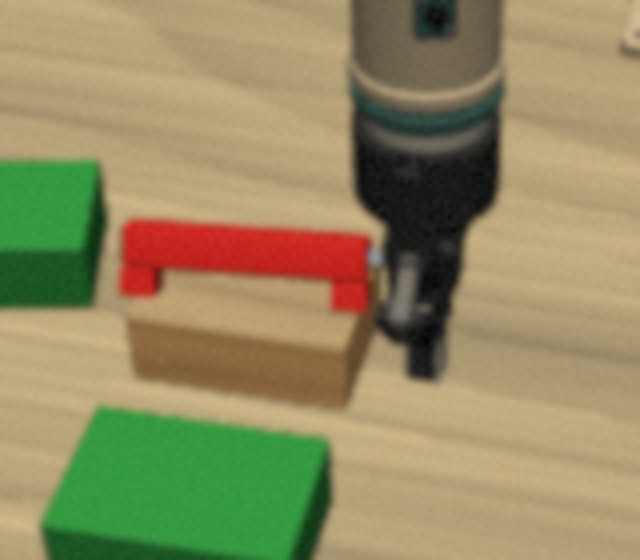

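View pics/w13.png

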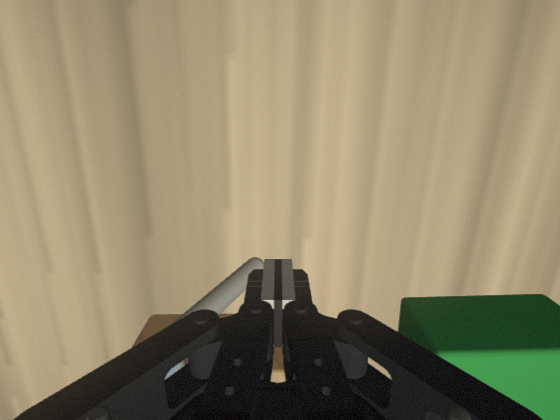

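It has rolled about 60°, and the prong now leans on the near side of the fingers. I'll push it on with −x.

Emit:
{"api": "apply_moves", "payload": {
  "motion": [
    [-0.3,0.6,0,0,0],
    [-0.6,0.8,0,0,0],
    [-0.9,0.8,0,0,0],
    [-1.2,0.8,0,0,0],
    [-1.5,0.8,0,0,0],
    [-1.5,0.8,0,0,0]
  ]
}}

```text
clock: 17.38
eef_pos: [493.0, -146.0, -6.4]
tool_rot: [-1.571, 0.001, 0.019]
force: [0.2, -0.5, 0.5]
width: 0.2
```

```bash
python3 - <<'E'
from h import *
s=ctrl.read_state();w=snap('wrist','w14');print(s['clock'],s['eef_pos'],s['tool_rot'],s['force'],s['width'])
q=snap('scene','s14');a=cv2.imread('pics/s14.png');cv2.imwrite('pics/s14z.png',cv2.resize(a[110:250,160:320],None,fx=4,fy=4,interpolation=cv2.INTER_CUBIC))
E
```

```text
17.375 [ 492.98199942 -146.01202597   -6.41216881] [-1.57056824e+00  7.03069062e-04  1.86579118e-02] [ 0.21462447 -0.53748409  0.471906  ] 0.15801741515702672
```

View pics/s14z.png

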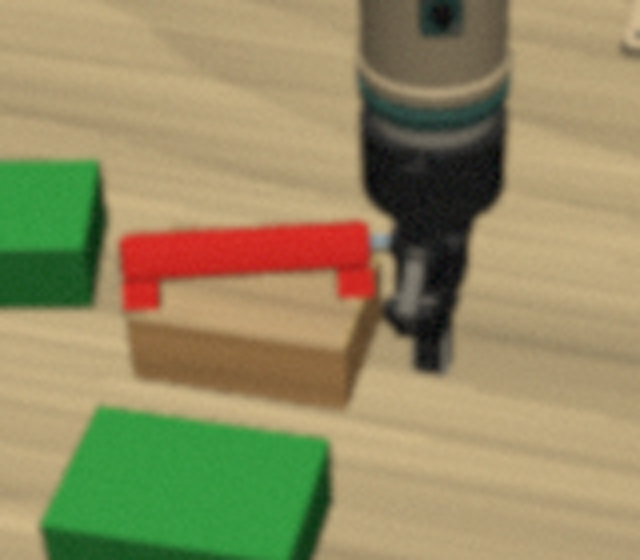

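View pics/w14.png

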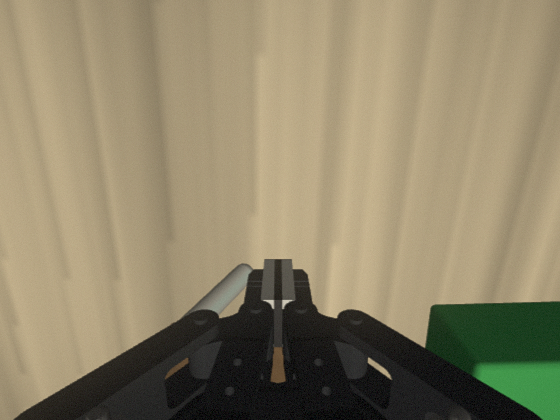

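```bash
python3 - <<'E'
from h import *
q=snap('top','t14');a=cv2.imread('pics/t14.png');cv2.imwrite('pics/t14z.png',cv2.resize(a[190:310,280:420],None,fx=5,fy=5,interpolation=cv2.INTER_CUBIC))
print(ctrl.mark_of(q,'pull_hook')[:2],ctrl.read_state()['force'])
E
```

```text
[] [-0.33928704  0.36126425  0.41444801]
```

View pics/t14z.png

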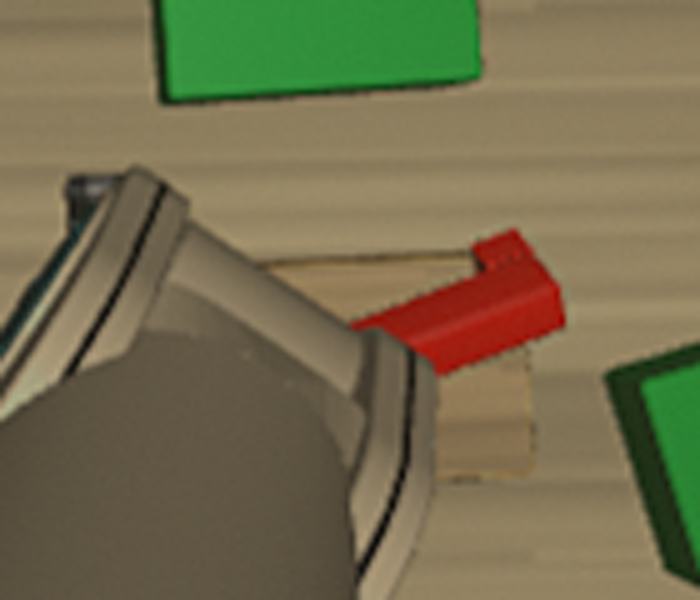

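The top view shows the hook rolled most of the way but turned about 17°, with its rear foot at zoom (500,250). I'll push a little further.

Emit:
{"api": "apply_moves", "payload": {
  "motion": [
    [-0.3,0.4,0,0,0],
    [-0.6,0.4,0,0,0],
    [-0.9,0.4,0,0,0],
    [-1.2,0.4,0,0,0],
    [-1.2,0.4,0,0,0]
  ]
}}

```text
clock: 18.2
eef_pos: [481.0, -146.3, -10.4]
tool_rot: [-1.571, 0.001, 0.019]
force: [0.5, -0.3, 0.2]
width: 0.2
```

```bash
python3 - <<'E'
from h import *
s=ctrl.read_state();w=snap('wrist','w15');print(s['clock'],s['eef_pos'],s['force'])
q=snap('scene','s15');a=cv2.imread('pics/s15.png');b=cv2.resize(a[110:250,160:320],None,fx=3,fy=3,interpolation=cv2.INTER_CUBIC)[:300]
q=snap('top','t15');a=cv2.imread('pics/t15.png');c=cv2.resize(a[200:300,290:410],None,fx=3,fy=3,interpolation=cv2.INTER_CUBIC)
b=b[:300];cv2.imwrite('pics/c15.png',np.hstack([b[:, :440],c]))
E
```

```text
18.2 [ 481.03785479 -146.28736519  -10.39139791] [ 0.52566423 -0.2511154   0.15777927]
```

View pics/c15.png

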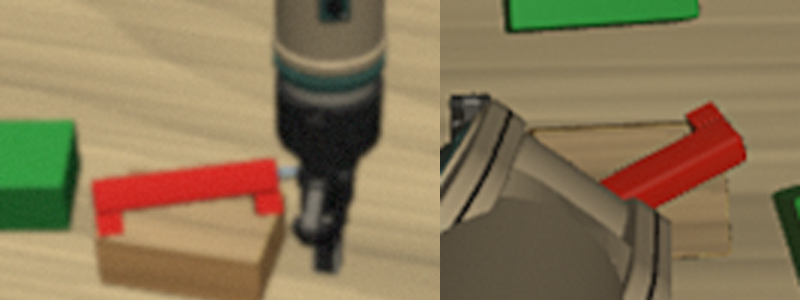

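View pics/w15.png

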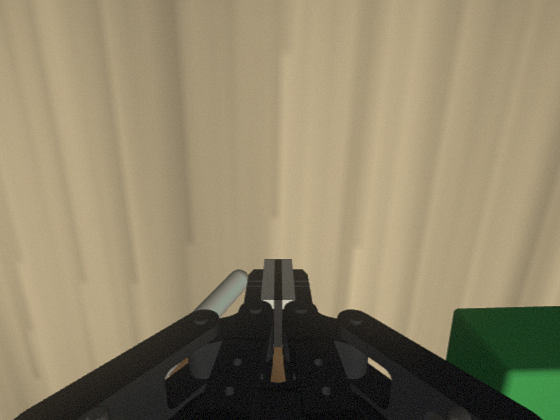

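```bash
python3 - <<'E'
from h import *
s=ctrl.read_state();w=ctrl.get_image('wrist');print(s['clock'])
for q in ((243,273),(205,314)):
  for z in (5,15,25,40,60,75): print(q,np.round(wray(w,s,*q,z)))
p=ctrl.get_image('scene')
# zoom pixel (288,172)/3+(160,110): shank
print(160+288/3,110+172/3)
for z in (95,105,110,115): print(z,np.round(ray(p,160+288/3,110+172/3,z)),[np.round(ray(p,160+a/3,110+b/3,z)).tolist() for a,b in ((93,180),(276,160),(278,188),(97,210))])
E
```

```text
18.35
(243, 273) [ 463. -154.    5.]
(243, 273) [ 464. -148.   15.]
(243, 273) [ 466. -143.   25.]
(243, 273) [ 467. -134.   40.]
(243, 273) [ 469. -123.   60.]
(243, 273) [ 471. -114.   75.]
(205, 314) [ 441. -181.    5.]
(205, 314) [ 443. -174.   15.]
(205, 314) [ 446. -167.   25.]
(205, 314) [ 450. -155.   40.]
(205, 314) [ 455. -141.   60.]
(205, 314) [ 459. -130.   75.]
256.0 167.33333333333334
95 [ 464. -180.   95.] [[510.0, -317.0, 95.0], [452.0, -193.0, 95.0], [484.0, -182.0, 95.0], [541.0, -301.0, 95.0]]
105 [ 476. -176.  105.] [[521.0, -311.0, 105.0], [465.0, -189.0, 105.0], [496.0, -178.0, 105.0], [553.0, -296.0, 105.0]]
110 [ 483. -175.  110.] [[527.0, -308.0, 110.0], [471.0, -187.0, 110.0], [502.0, -177.0, 110.0], [558.0, -293.0, 110.0]]
115 [ 489. -173.  115.] [[533.0, -305.0, 115.0], [477.0, -185.0, 115.0], [508.0, -175.0, 115.0], [564.0, -290.0, 115.0]]
```

The prong is about 60° rolled (tip at world 465, −147, z≈18), close to tipping, but slow pushing only slides the hook. I'll give one quick short nudge, then back off.

Emit:
{"api": "apply_moves", "payload": {
  "motion": [
    [0.3,0.3,0,0,0],
    [-2.6,0.3,0,0,0],
    [-1.5,0.3,0,0,0],
    [0,0.3,0,0,0]
  ]
}}

```text
clock: 18.95
eef_pos: [482.1, -146.4, -13.5]
tool_rot: [-1.571, 0.0, 0.018]
force: [1.1, -0.1, 0.1]
width: -0.0
```

```bash
cat > look.py <<'E'
from h import *
import sys
n=sys.argv[1]
s=ctrl.read_state();w=snap('wrist','w'+n);print(s['clock'],s['eef_pos'],s['tool_rot'],s['force'],s['width'])
q=snap('scene','s'+n);a=cv2.imread('pics/s'+n+'.png');b=cv2.resize(a[110:210,160:300],None,fx=3,fy=3,interpolation=cv2.INTER_CUBIC)
q=snap('top','t'+n);a=cv2.imread('pics/t'+n+'.png');c=cv2.resize(a[200:300,290:410],None,fx=3,fy=3,interpolation=cv2.INTER_CUBIC)
cv2.imwrite('pics/c'+n+'.png',np.hstack([b,c]))
E
python3 look.py 16
```

```text
18.95 [ 482.11830561 -146.35009844  -13.49238925] [-1.57065171e+00  1.87306081e-04  1.83995641e-02] [ 1.10201999 -0.06501526  0.09580056] -0.03586735556110926
```

View pics/c16.png

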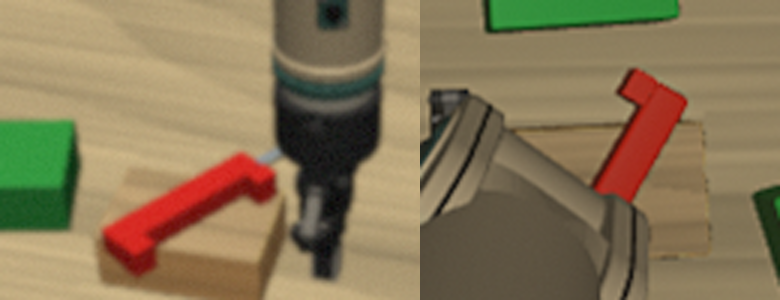

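View pics/w16.png

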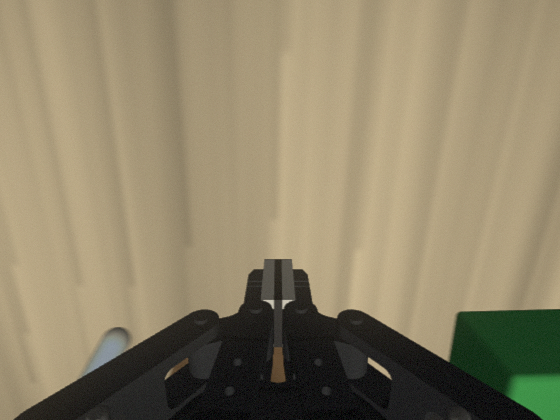

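The nudge failed. The hook fell back onto its side, now turned with its front toward the base, but it is still on the rest. I'll rise and re-measure before regripping the shank.

Emit:
{"api": "apply_moves", "payload": {
  "motion": [
    [0,-6,0,-0.18,3],
    [2,-12,0,-0.36,4],
    [3,-16,0,-0.54,4],
    [3,-16,0,-0.72,4]
  ]
}}

```text
clock: 19.6
eef_pos: [514.5, -146.2, 149.9]
tool_rot: [-1.577, -0.004, 0.746]
force: [0.1, -0.7, -0.4]
width: 40.0
```

```bash
python3 look.py 17
```

```text
19.6 [ 514.46306863 -146.24759493  149.94856466] [-1.57705633 -0.00387904  0.74553315] [ 0.13627943 -0.74280826 -0.43316564] 40.038940405184206
```

View pics/c17.png

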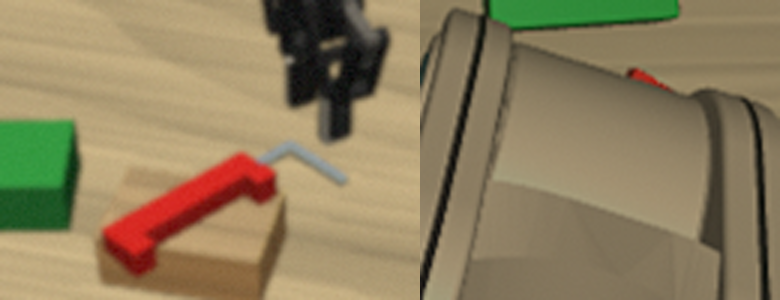

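View pics/w17.png

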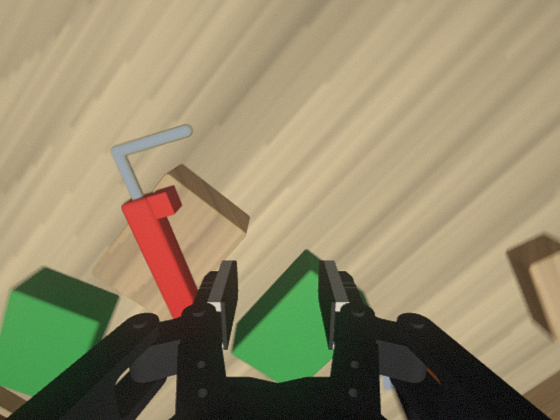

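The wrist view shows the corner of prong and shank at (121,152), the prong tip at (187,130) and the shank's handle end at (137,197).

```bash
python3 - <<'E'
from h import *
w=ctrl.get_image('wrist')
s=ctrl.read_state()
print(s['clock'],s['eef_pos'],s['tool_rot'])
snap('wrist','w18')
hsv=cv2.cvtColor(w['image'],cv2.COLOR_RGB2HSV)
s2=snap('scene','s18')
print(ctrl.mark_of(w,'pull_hook')[:1],ctrl.mark_of(s2,'pull_hook')[:1])
for nm,q in (('corner',(121,152)),('tip',(187,130)),('root',(137,197))): print(nm,wray(w,s,*q,64))
b=lambda a,c:ray(s2,160+a/3,110+c/3,64)
for q in ((291,145),(344,180),(262,160)): print(b(*q))
E
```

```text
19.8 [ 510.51755333 -145.58614769  146.05021355] [-1.56921642e+00  8.13002681e-04  7.35328142e-01]
[{'location': [422.4, -142.8, 65.8], 'confidence': 0.7}] [{'location': [426.2, -144.9, 59.6], 'confidence': 0.64}]
corner [ 389.72832992 -195.06609162   64.        ]
tip [ 418.11090054 -146.62337159   64.        ]
root [ 420.06160376 -217.3591617    64.        ]
[ 391.09362962 -197.71996143   64.        ]
[ 424.36569047 -145.917893     64.        ]
[ 415.9951391  -214.77362001   64.        ]
```

View pics/w18.png

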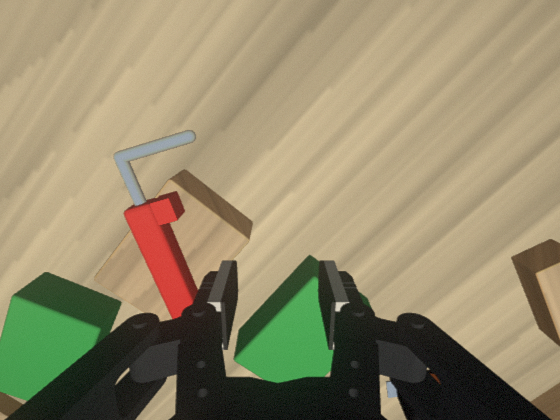

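```bash
python3 - <<'E'
from h import *
s=ctrl.read_state();w=ctrl.get_image('wrist');print(s['eef_pos'],s['tool_rot'])
for nm,q in (('corner',(122,157)),('tip',(190,136)),('root',(138,204))): print(nm,wray(w,s,*q,64))
print(shift([406.5,-207,70],0.99),shift([406.5,-207,22.5],0.99))
E
```

```text
[ 510.91830569 -145.55485845  145.88199743] [-1.56951529e+00  1.11157252e-03  7.37510230e-01]
corner [ 393.06002871 -198.05862203   64.        ]
tip [ 423.00951932 -148.84737741   64.        ]
root [ 424.69803189 -221.96308698   64.        ]
([-11.86, 7.61, 2.48], -0.252) ([-11.86, 12.36, 2.48], -0.252)
```

Emit:
{"api": "apply_moves", "payload": {
  "motion": [
    [-4,2.5,0.7,-0.1,4],
    [-8,5,1.4,-0.2,4],
    [-11.8,7.6,2.1,-0.25,4],
    [-11.8,8.5,2.1,-0.25,4],
    [-11.8,11.4,2.1,-0.25,4],
    [-11.8,12.4,2.1,-0.25,4],
    [-11.8,12.4,2.1,-0.25,2]
  ]
}}

```text
clock: 20.92
eef_pos: [410.4, -209.1, 22.2]
tool_rot: [-1.57, 0.0, 0.99]
force: [-0.1, -0.1, -1.0]
width: 23.0
```

```bash
python3 - <<'E'
from h import *
s=ctrl.read_state();w=snap('wrist','w19');print(s['clock'],s['eef_pos'],s['tool_rot'],s['force'],s['width'])
E
```

```text
20.925 [ 410.44257688 -209.12519999   22.21891837] [-1.56981053e+00  6.45356835e-05  9.89506788e-01] [-0.07123916 -0.11333031 -1.0144941 ] 23.010169947590303
```

View pics/w19.png

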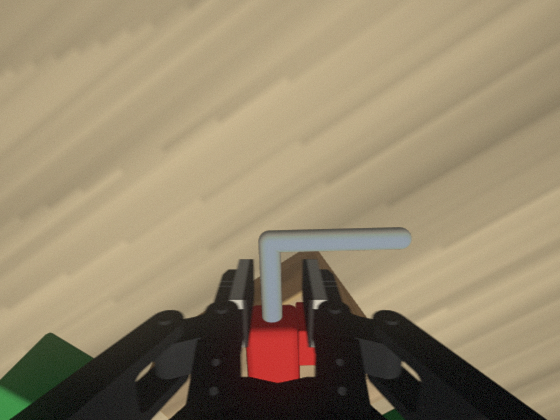

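Emit:
{"api": "apply_moves", "payload": {
  "motion": [
    [0,0,0,0,0.5],
    [0,0,0,0,0.5],
    [0,0,0,0,0.5],
    [0,-3,0,0.1,0.5],
    [1,-5,-0.3,0.25,0.5],
    [2,-5,-0.6,0.4,0.5],
    [3,-5,-1,0.55,0.5],
    [4,-5,-1.3,0.7,0.5],
    [5.1,-5,-1.6,0.85,0.5],
    [5.1,-5,-1.6,0.98,0.5],
    [5.1,-4,-1.6,0.98,0.5],
    [5.1,-1.5,-1.6,0.98,0.5]
  ]
}}

```text
clock: 22.48
eef_pos: [452.2, -176.0, 37.4]
tool_rot: [-1.571, -0.002, 0.012]
force: [-0.1, 0.9, -2.9]
width: 7.3
```

```bash
python3 look.py 20
```

```text
22.475 [ 452.24601789 -175.97573701   37.36660418] [-1.57145449 -0.00177072  0.01203046] [-0.14319896  0.89657889 -2.88003885] 7.269786636467057
```

View pics/c20.png

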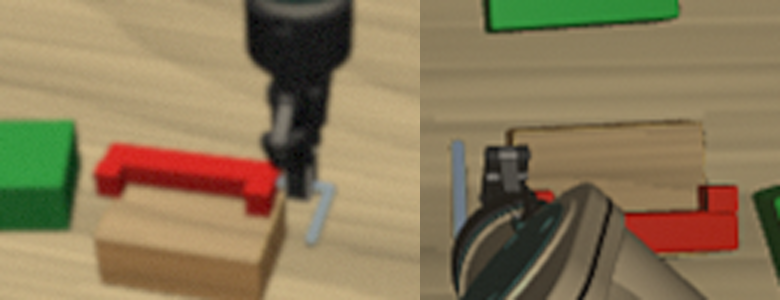

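View pics/w20.png

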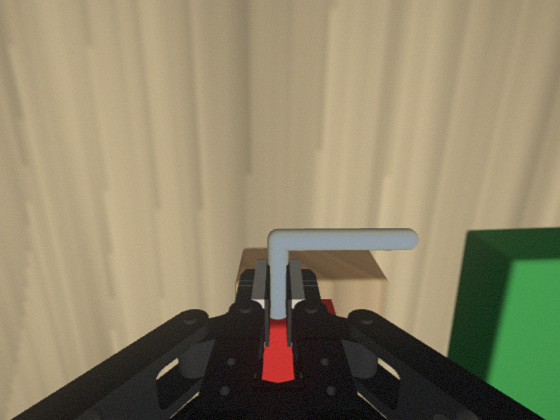

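The hook is held well. I'll lower it, release, rise and close the fingers. Then I'll press near the prong tip, following its arc.

Emit:
{"api": "apply_moves", "payload": {
  "motion": [
    [0,1.4,0,0,0.5],
    [0,1.4,0,0,1.5],
    [0,1.4,0,0,3],
    [0,-3,0,0,3],
    [3,-4,1.2,0,0],
    [6.7,-4,2.4,0,0],
    [6.7,-2,2.4,0,0],
    [6.7,-1,2.4,0,0]
  ]
}}

```text
clock: 23.62
eef_pos: [518.2, -150.8, 47.2]
tool_rot: [-1.571, 0.0, 0.01]
force: [-0.7, -0.1, -0.2]
width: 0.2
```

```bash
python3 look.py 21; python3 - <<'E'
from h import *
w=ctrl.get_image('wrist');s=ctrl.read_state();print(s['eef_pos'],ctrl.mark_of(w,'pull_hook')[:1])
print([shift([x,-152.5,z])[0] for x,z in ((518,38),(520,31),(522,26.5),(522.4,15),(521,9.5),(518.7,4.3),(517,1.8),(515.5,-0.5),(511.5,-4.6),(508,-7.4),(503,-7.4))])
E
```

```text
23.625 [ 518.24663765 -150.8437654    47.23991284] [-1.57072075e+00  3.68726057e-04  9.80656905e-03] [-0.729756   -0.11950782 -0.2267247 ] 0.21219888475198537
[ 517.91196407 -151.71361405   47.84500787] [{'location': [511.1, -151.4, 64.7], 'confidence': 0.95}]
[[-0.02, 1.01, -0.07], [0.18, 1.71, -0.07], [0.38, 2.16, -0.07], [0.42, 3.31, -0.07], [0.28, 3.86, -0.07], [0.05, 4.38, -0.07], [-0.12, 4.63, -0.07], [-0.27, 4.86, -0.07], [-0.67, 5.27, -0.06], [-1.02, 5.55, -0.06], [-1.52, 5.55, -0.06]]
```

View pics/w21.png

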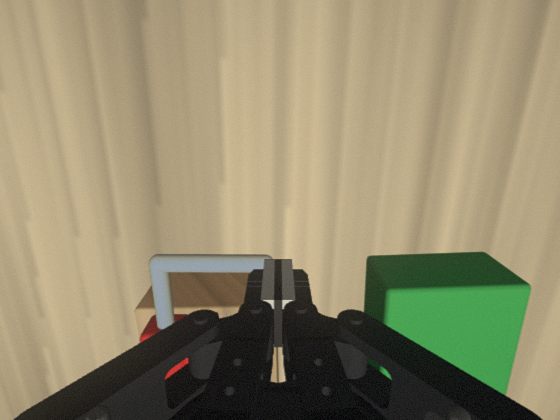

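View pics/c21.png

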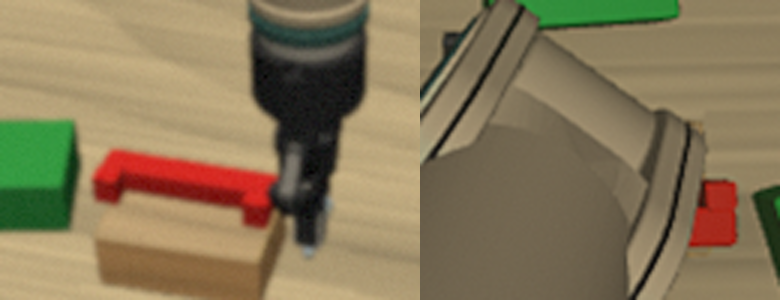

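Emit:
{"api": "apply_moves", "payload": {
  "motion": [
    [-0.45,0.9,-0.1,0,0],
    [-0.2,1.7,-0.1,0,0],
    [0,2.2,-0.1,0,0],
    [0,2.8,-0.1,0,0],
    [0,3.3,-0.1,0,0],
    [-0.1,3.8,-0.1,0,0],
    [-0.3,4.4,-0.1,0,0],
    [-0.5,4.6,-0.1,0,0],
    [-0.5,4.6,-0.1,0,0]
  ]
}}

```text
clock: 25.0
eef_pos: [512.9, -152.1, 1.4]
tool_rot: [-1.57, 0.001, 0.009]
force: [-0.7, 0.2, -0.4]
width: 0.0
```

```bash
python3 look.py 22
```

```text
25.0 [ 512.89480418 -152.10616611    1.4266034 ] [-1.57035307e+00  7.57133635e-04  8.81025291e-03] [-0.71117426  0.21996176 -0.36625941] 0.027433497957321192
```

View pics/w22.png

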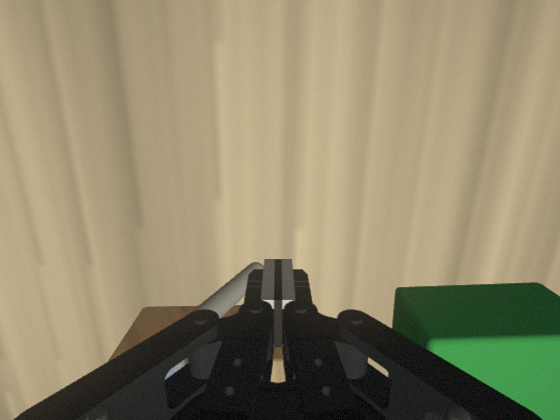

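View pics/c22.png

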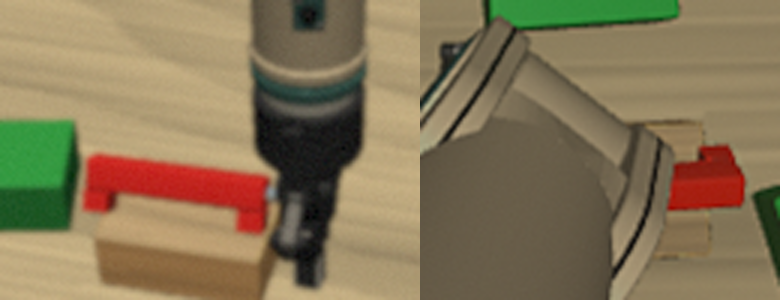

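```bash
python3 - <<'E'
from h import *
import cv2
w=ctrl.get_image('wrist');s=ctrl.read_state();print(s['clock'],s['force'])
a=cv2.cvtColor(w['image'],cv2.COLOR_RGB2BGR);cv2.imwrite('pics/w23z.png',cv2.resize(a[240:400,100:320],None,fx=3.5,fy=3.5,interpolation=cv2.INTER_CUBIC))
for q in ((254,268),(212,303)):
  for z in (20,30,40,50,60): print(q,z,np.round(wray(w,s,*q,z)))
E
```

```text
25.2 [-0.28552279 -1.1808634  -0.45601238]
(254, 268) 20 [ 501. -155.   20.]
(254, 268) 30 [ 502. -150.   30.]
(254, 268) 40 [ 503. -144.   40.]
(254, 268) 50 [ 504. -139.   50.]
(254, 268) 60 [ 504. -133.   60.]
(212, 303) 20 [ 477. -177.   20.]
(212, 303) 30 [ 480. -171.   30.]
(212, 303) 40 [ 482. -164.   40.]
(212, 303) 50 [ 484. -157.   50.]
(212, 303) 60 [ 487. -150.   60.]
```

View pics/w23z.png

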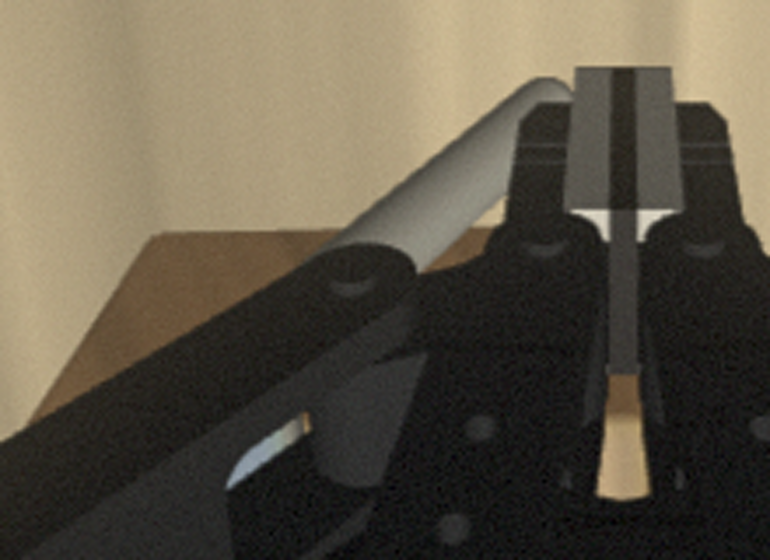

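The prong is now about 64–66° over with little sliding, so it is at the tipping point. I'll continue down and inward.

Emit:
{"api": "apply_moves", "payload": {
  "motion": [
    [-0.1,0.5,0,0,0],
    [-0.4,0.9,0,0,0],
    [-0.8,1.1,0,0,0],
    [-1.2,1.2,0,0,0],
    [-1.2,1.2,0,0,0]
  ]
}}

```text
clock: 25.82
eef_pos: [500.4, -152.3, -10.6]
tool_rot: [-1.57, 0.001, 0.008]
force: [0.2, -0.7, -0.1]
width: 0.2
```

```bash
python3 look.py 24;  python3 - <<'E'
import cv2
a=cv2.imread('pics/w24.png');cv2.imwrite('pics/w24z.png',cv2.resize(a[240:400,100:320],None,fx=3,fy=3))
E
```

```text
25.825 [ 500.42402081 -152.34698799  -10.58649795] [-1.57038267e+00  1.24672087e-03  8.42607467e-03] [ 0.23721815 -0.70781193 -0.09379496] 0.1547669097792808
```

View pics/w24z.png

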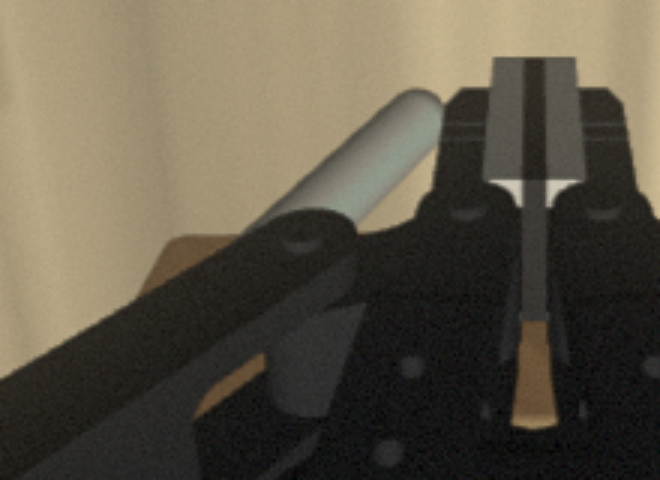

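View pics/c24.png

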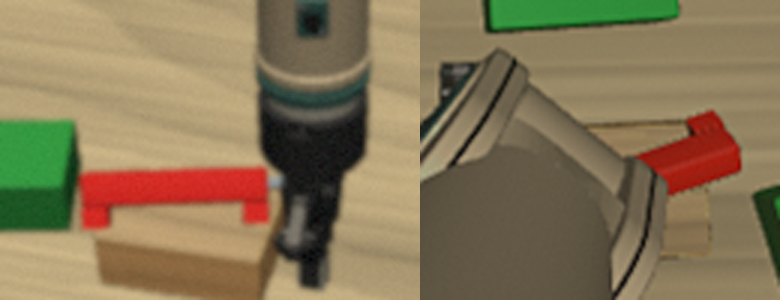

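```bash
python3 - <<'E'
from h import *
w=ctrl.get_image('wrist');s=ctrl.read_state();print(s['clock'],s['force'])
for q in ((239,274),(201,311)):
  for z in (10,15,20,30,40,50,60): print(q,z,np.round(wray(w,s,*q,z)))
q=ctrl.get_image('scene');a=cv2.cvtColor(q['image'],cv2.COLOR_RGB2BGR);cv2.imwrite('pics/s25z.png',cv2.resize(a[145:215,175:285],None,fx=7,fy=7,interpolation=cv2.INTER_CUBIC))
E
```

```text
26.025 [ 0.34646453  0.02595049 -0.15722865]
(239, 274) 10 [ 481. -158.   10.]
(239, 274) 15 [ 482. -155.   15.]
(239, 274) 20 [ 483. -152.   20.]
(239, 274) 30 [ 484. -146.   30.]
(239, 274) 40 [ 485. -141.   40.]
(239, 274) 50 [ 487. -135.   50.]
(239, 274) 60 [ 488. -129.   60.]
(201, 311) 10 [ 459. -181.   10.]
(201, 311) 15 [ 461. -178.   15.]
(201, 311) 20 [ 462. -174.   20.]
(201, 311) 30 [ 465. -167.   30.]
(201, 311) 40 [ 468. -160.   40.]
(201, 311) 50 [ 470. -152.   50.]
(201, 311) 60 [ 473. -145.   60.]
```

View pics/s25z.png

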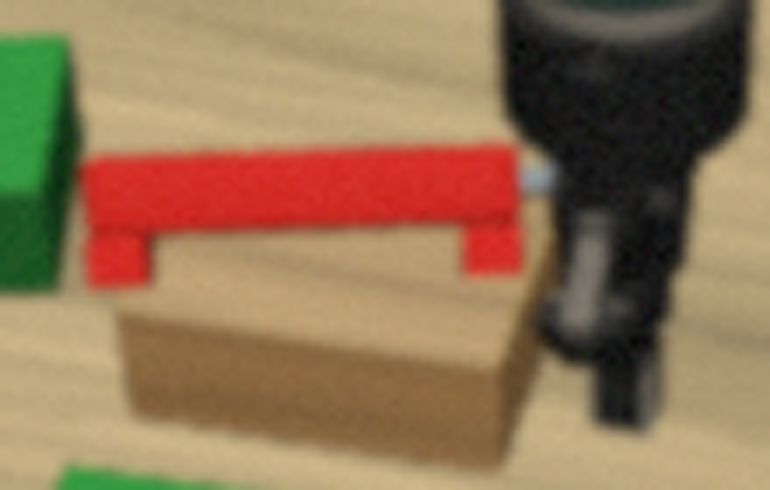

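Emit:
{"api": "apply_moves", "payload": {
  "motion": [
    [-0.8,0.3,0,0,0],
    [-1.6,0.3,0,0,0],
    [-1.6,0.3,0,0,0]
  ]
}}

```text
clock: 26.45
eef_pos: [483.8, -152.5, -13.5]
tool_rot: [-1.57, 0.002, 0.008]
force: [0.6, -0.1, 0.7]
width: -0.0
```

```bash
python3 look.py 26;  python3 - <<'E'
import cv2
a=cv2.imread('pics/w26.png');cv2.imwrite('pics/w26z.png',cv2.resize(a[240:400,100:320],None,fx=3,fy=3))
a=cv2.imread('pics/s26.png');cv2.imwrite('pics/s26z.png',cv2.resize(a[135:215,175:285],None,fx=6,fy=6,interpolation=cv2.INTER_CUBIC))
E
```

```text
26.45 [ 483.82212156 -152.49998568  -13.50788608] [-1.57018707  0.0017592   0.00803864] [ 0.61792928 -0.09335584  0.65679512] -0.008232414890833716
```

View pics/w26z.png

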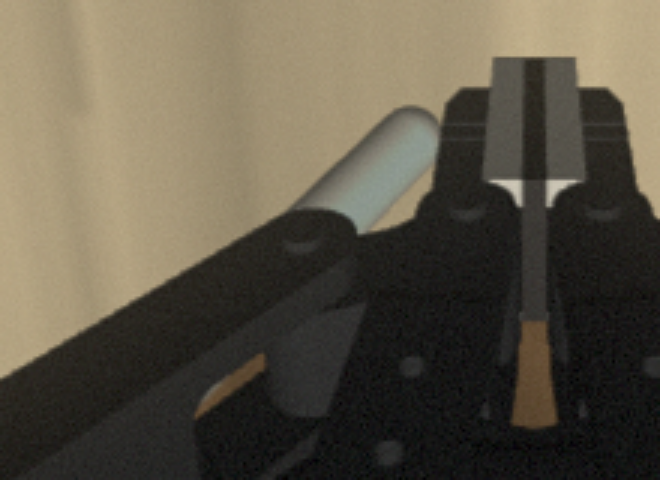

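View pics/s26z.png

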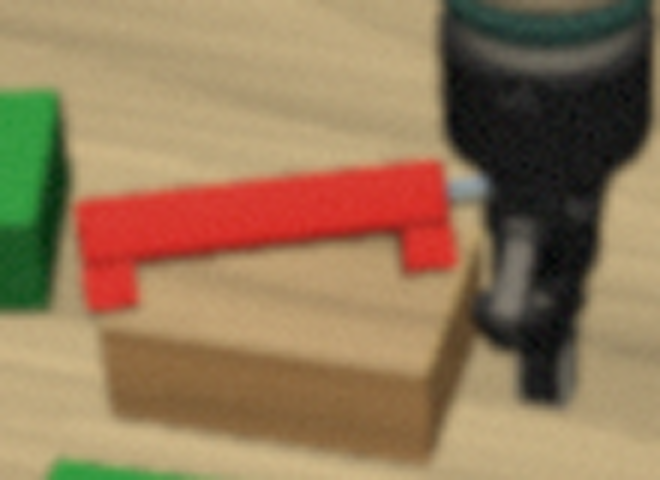

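Pushing from the side only slides the hook. A better way is to straddle the prong with open jaws, so the far finger presses the tip partly down, and then close: the flat parallel pads will square up prong and shank. I'll rise, open and re-measure.

Emit:
{"api": "apply_moves", "payload": {
  "motion": [
    [0.5,-3,0,0,0],
    [0.5,-8,1,-0.1,4],
    [0.5,-11,2,-0.25,8.5],
    [0.5,-11,2,-0.35,8.5]
  ]
}}

```text
clock: 27.1
eef_pos: [492.0, -131.8, 98.9]
tool_rot: [-1.573, -0.004, 0.365]
force: [0.2, -0.3, -0.3]
width: 54.4
```

```bash
python3 look.py 27
```

```text
27.1 [ 491.99727299 -131.79735746   98.93190101] [-1.5728501 -0.0039691  0.3645103] [ 0.21629579 -0.26435244 -0.2956959 ] 54.40578666817312
```

View pics/w27.png

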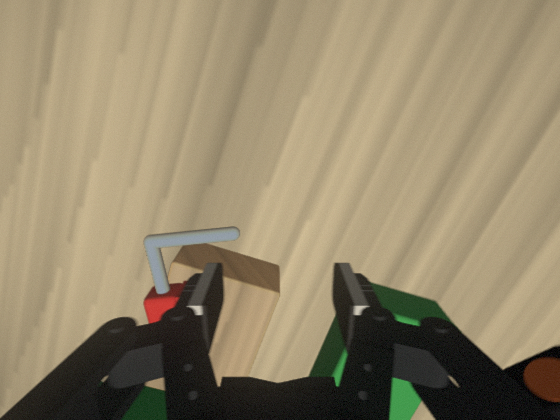

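View pics/c27.png

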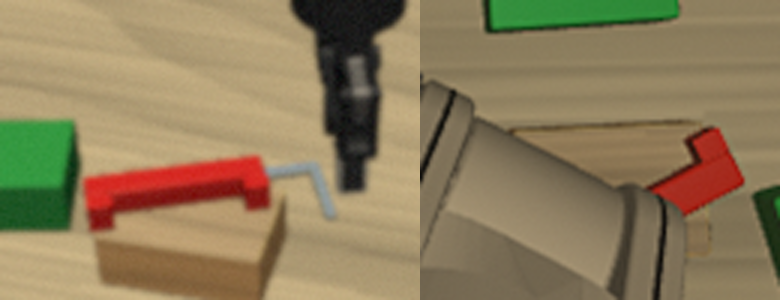

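The wrist view shows the corner at (152,242), the prong tip at (235,233) and the shank root at (162,290), lying flat. I'll work out the straddling pose.

```bash
python3 - <<'E'
from h import *
w=snap('wrist','w28');s=ctrl.read_state();print(s['clock'],s['eef_pos'],s['tool_rot'])
q=ctrl.get_image('scene')
b=lambda a,c:ray(q,160+a/3,110+c/3,64)
print('scene corner,tip,root',b(315,167),b(333,216),b(266,174))
p0=wray(w,s,152,242,64);p1=wray(w,s,235,233,64);p2=wray(w,s,162,290,64);print(p0,p1,p2)
im=w['image'];a=cv2.cvtColor(im,cv2.COLOR_RGB2BGR);cv2.imwrite('pics/w28z.png',cv2.resize(a[210:330,120:290],None,fx=4,fy=4,interpolation=cv2.INTER_CUBIC))
E
```

```text
27.3 [ 489.84887519 -132.41729052   96.37942173] [-1.57028026e+00  5.33573111e-04  3.56915008e-01]
scene corner,tip,root [ 414.10785554 -171.88734514   64.        ] [ 469.00924519 -143.75965413   64.        ] [ 432.46223758 -206.76701391   64.        ]
[ 412.38087589 -172.57421378   64.        ] [ 464.44149791 -145.92468999   64.        ] [ 428.23955752 -207.6485464    64.        ]
```

View pics/w28z.png

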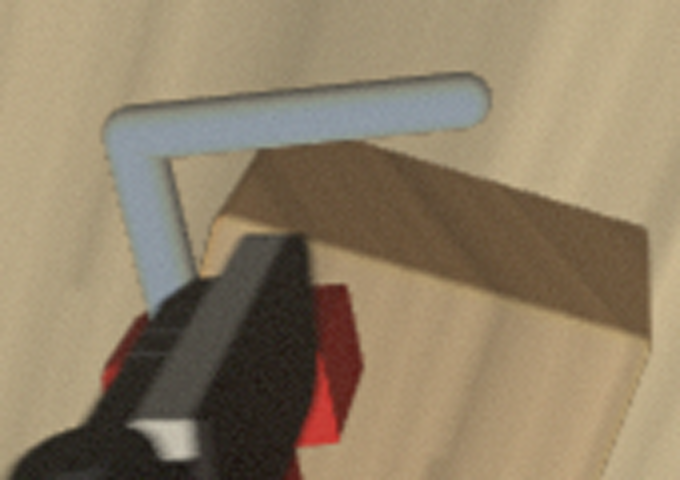

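```bash
python3 - <<'E'
from h import *
print(shift([425,-170.5,40],0.45),shift([425,-170.5,3],0.45))
s=ctrl.read_state();print(s['width'])
E
```

```text
([-7.39, 5.63, -1.3], -0.093) ([-7.38, 9.33, -1.3], -0.093)
85.30300895754532
```

Emit:
{"api": "apply_moves", "payload": {
  "motion": [
    [-5,3,-1,-0.09,8.5],
    [-7.4,5.6,-1.3,-0.09,8.5],
    [-7.4,6.3,-1.3,-0.09,8.5],
    [-7.4,7.3,-1.3,-0.09,8.5],
    [-7.4,8,-1.3,-0.09,8.5]
  ]
}}

```text
clock: 27.98
eef_pos: [427.6, -170.0, 16.4]
tool_rot: [-1.572, -0.002, 0.451]
force: [1.3, 0.6, 2.8]
width: 85.1
```

```bash
python3 look.py 29
```

```text
27.975 [ 427.59117762 -170.0267837    16.42726784] [-1.57191356 -0.00203364  0.45053691] [1.3188522  0.61919053 2.81862943] 85.13848184044993
```

View pics/w29.png

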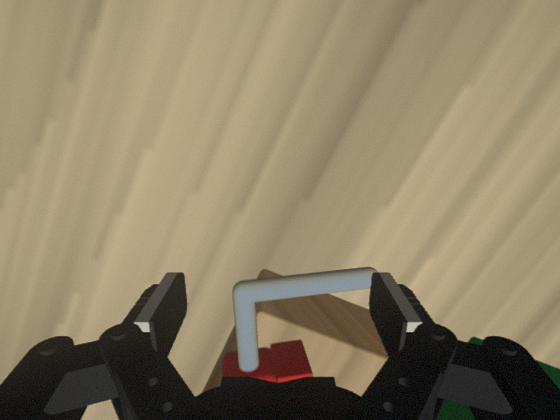

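View pics/c29.png

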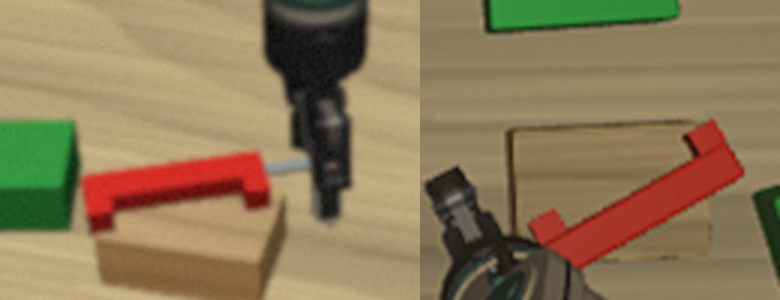

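```bash
python3 - <<'E'
from h import *
w=ctrl.get_image('wrist');s=ctrl.read_state();print(s['clock'],s['eef_pos'],s['force'])
Rm=R.from_euler('xyz',s['tool_rot']).as_matrix()
for q,zs in (((241,290),(62,68,74)),((365,273),(50,56,62)),((249,362),(62,68,74))):
  for z in zs: print(q,z,np.round(Rm.T@(wray(w,s,*q,z)-s['eef_pos'])))
E
```

```text
28.175 [ 426.57223768 -170.22961917   16.83758737] [0.43470112 0.43631096 2.72740598]
(241, 290) 62 [-16. -45.   0.]
(241, 290) 68 [-15. -51.   4.]
(241, 290) 74 [-14. -57.   8.]
(365, 273) 50 [ 44. -33.   2.]
(365, 273) 56 [ 42. -39.   5.]
(365, 273) 62 [ 40. -45.   9.]
(249, 362) 62 [-13. -45. -41.]
(249, 362) 68 [-13. -51. -35.]
(249, 362) 74 [-12. -57. -30.]
```

Emit:
{"api": "apply_moves", "payload": {
  "motion": [
    [0,0.7,0,0,8.5],
    [0,1.4,0,0,8.5],
    [0.3,1.6,0,0,5],
    [0.9,1.6,0,0,3],
    [1.5,1.6,0,0,1],
    [2,1.6,0,0,0.5],
    [2.5,1.5,0,0,0.5]
  ]
}}

```text
clock: 29.05
eef_pos: [447.8, -159.6, 1.5]
tool_rot: [-1.57, 0.001, 0.449]
force: [0.1, -0.3, -1.7]
width: 8.5
```

```bash
python3 look.py 30
```

```text
29.05 [ 447.82528515 -159.57800246    1.51288453] [-1.57024590e+00  7.25257857e-04  4.48639759e-01] [ 0.14997815 -0.31135866 -1.73919439] 8.464285830393644
```

View pics/w30.png

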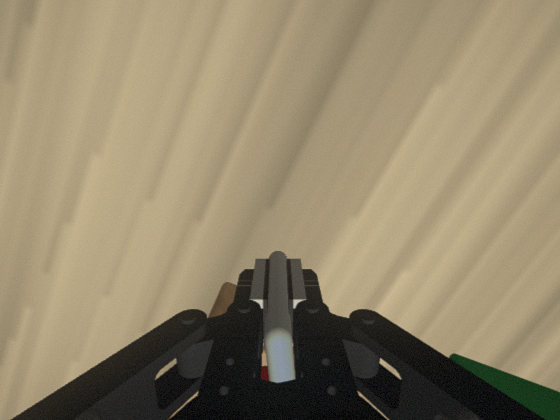

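View pics/c30.png

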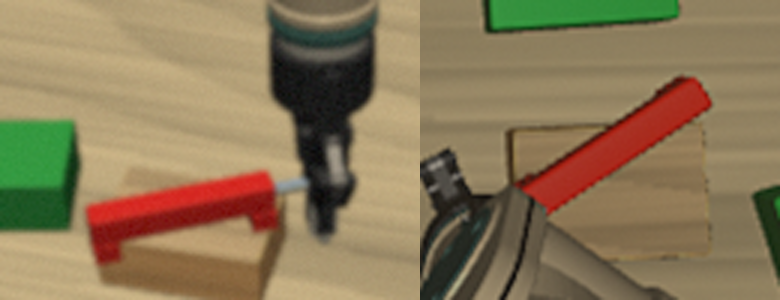

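It worked: the prong now stands vertical between the pads (width 8.5 mm) and the hook is upright. I'll carry it with this grip to hover over the yellow hole.

```bash
python3 - <<'E'
from h import *
print(shift([450,-158,60],0.45),shift([565,187,60],0.2))
E
```

```text
([0.24, -5.85, 0.04], -0.0) ([25.59, -5.84, 26.11], 0.25)
```

Emit:
{"api": "apply_moves", "payload": {
  "motion": [
    [0,-3,0,0,0.4],
    [0,-6,0,0,0.4],
    [5,-6.5,5,0.05,0.4],
    [10,-6.5,10,0.1,0.4],
    [14,-6.5,14,0.15,0.4],
    [18,-6.5,18,0.2,0.4],
    [22,-6.5,22.4,0.25,0.4],
    [25.6,-6.5,26.1,0.25,0.4],
    [25.6,-6,26.1,0.25,0.4],
    [25.6,-6,26.1,0.25,0.4]
  ]
}}

```text
clock: 30.45
eef_pos: [564.1, 185.6, 60.8]
tool_rot: [-1.572, 0.002, 0.199]
force: [1.0, -0.0, -2.5]
width: 8.2
```

```bash
python3 - <<'E'
from h import *
s=ctrl.read_state();print(s['clock'],s['eef_pos'],s['tool_rot'],s['force'],s['width'])
q=snap('scene','s31');p=snap('top','t31')
a=cv2.imread('pics/s31.png');b=cv2.resize(a[150:320,370:550],None,fx=3,fy=3,interpolation=cv2.INTER_CUBIC)
a=cv2.imread('pics/t31.png');c=cv2.resize(a[130:300,20:200],None,fx=3,fy=3,interpolation=cv2.INTER_CUBIC)
cv2.imwrite('pics/s31z.png',b);cv2.imwrite('pics/t31z.png',c)
print(ctrl.mark_of(q,'pull_hook')[:2],ctrl.mark_of(q,'yellow_tray')[:1],ctrl.mark_of(p,'pull_hook')[:1])
E
```

```text
30.45 [564.06765537 185.64796997  60.7599008 ] [-1.57164119  0.00248828  0.19900478] [ 1.00472354 -0.01175047 -2.54909418] 8.223662076822698
[] [{'location': [559.6, 190.3, 45.6], 'confidence': 0.58}] [{'location': [562.9, 181.2, 79.7], 'confidence': 0.75}]
```

View pics/s31z.png

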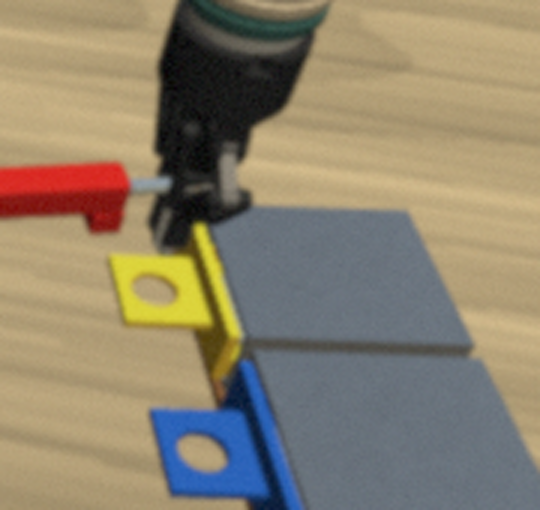

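View pics/t31z.png

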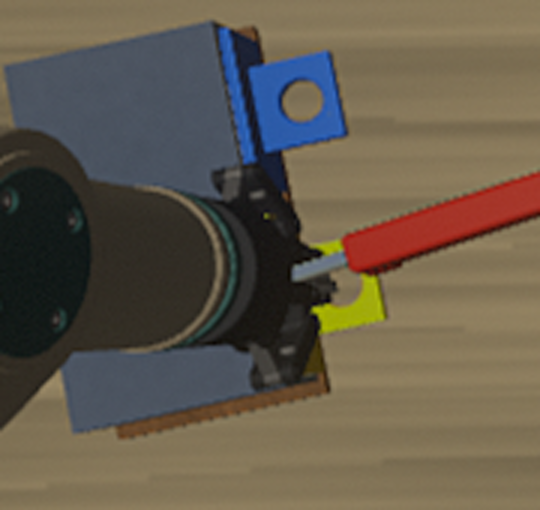

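```bash
python3 - <<'E'
from h import *
q=ctrl.get_image('scene');p=ctrl.get_image('top');s=ctrl.read_state();w=snap('wrist','w32');print(s['clock'],s['eef_pos'])
# shank in top at zoom(318,265)-> ; hook axis
for z in (120,130,140,150):
    print(z,'top shank',np.round(ray(p,20+298/3,130+272/3,z)),np.round(ray(p,20+345/3,130+257/3,z)),'scene shank root',np.round(ray(q,370+130/3,150+185/3,z)),np.round(ray(q,370+168/3,150+184/3,z)))
e=s['eef_pos']
for d in (10,20,30,40):
    u,v=proj(q,e+[0,0,d]);print(d,(u-370)*3,(v-150)*3)
a=cv2.cvtColor(q['image'],cv2.COLOR_RGB2BGR);cv2.imwrite('pics/s32z.png',cv2.resize(a[195:265,395:465],None,fx=8,fy=8,interpolation=cv2.INTER_CUBIC))
E
```

```text
30.8 [565.44894175 185.55805388  61.85601455]
120 top shank [569. 188. 120.] [578. 159. 120.] scene shank root [552. 158. 120.] [545. 182. 120.]
130 top shank [569. 183. 130.] [577. 155. 130.] scene shank root [563. 156. 130.] [556. 180. 130.]
140 top shank [568. 179. 140.] [577. 151. 140.] scene shank root [575. 154. 140.] [568. 177. 140.]
150 top shank [568. 175. 150.] [576. 148. 150.] scene shank root [586. 152. 150.] [579. 174. 150.]
10 154.88540637140363 259.02352143719787
20 158.6966713331501 248.52643153242758
30 162.56985425620672 237.85880548988877
40 166.5064763801043 227.01645347017447
```

View pics/s32z.png

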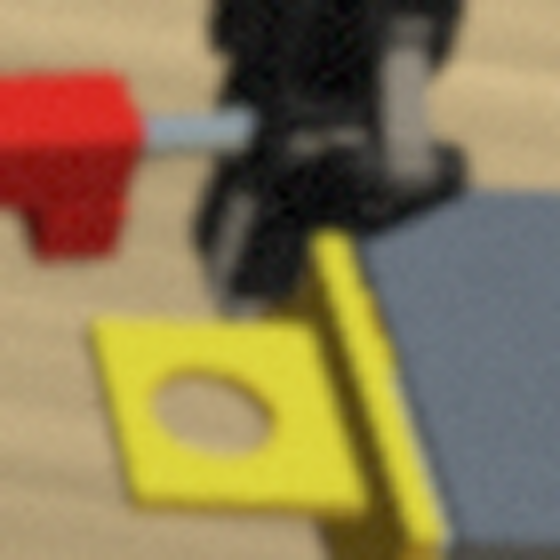

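View pics/w32.png

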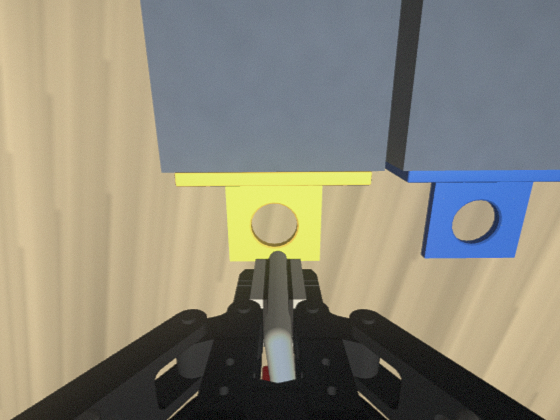

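```bash
python3 - <<'E'
from h import *
w=ctrl.get_image('wrist');s=ctrl.read_state()
Rm=R.from_euler('xyz',s['tool_rot']).as_matrix()
print(s['clock'],s['eef_pos'],s['tool_rot'])
for q,z in (((278,256),74),((278,256),77),((278,256),80),((274,225),42),((228,262),42),((320,262),42)):
    X=wray(w,s,*q,z);print(q,z,np.round(X,1),np.round(Rm.T@(X-s['eef_pos']),1))
E
```

```text
30.9 [565.4404251  186.06650029  61.80281917] [-1.57058654e+00 -1.70824932e-04  1.98186149e-01]
(278, 256) 74 [566.3 187.3  74. ] [  1.1 -12.2   1.1]
(278, 256) 77 [566.  188.8  77. ] [  1.1 -15.2   2.6]
(278, 256) 80 [565.7 190.2  80. ] [  1.1 -18.2   4. ]
(274, 225) 42 [562.6 192.8  42. ] [-1.4 19.8  7.1]
(228, 262) 42 [537.6 160.7  42. ] [-32.3  19.8 -19.4]
(320, 262) 42 [597.9 172.8  42. ] [ 29.2  19.8 -19.4]
```

The prong tip is at (566, 188.5) and the hole at (563, 192.5). I'll correct by −2 and +4 mm and insert.

Emit:
{"api": "apply_moves", "payload": {
  "motion": [
    [-0.25,1.5,0.35,0,0.4],
    [-0.25,3,0.35,0,0.4],
    [-0.25,3.7,0.35,0,0.4],
    [-0.25,4.3,0.35,0,0.4],
    [-0.25,4.3,0.35,0,0.4]
  ]
}}

```text
clock: 31.52
eef_pos: [562.0, 189.2, 18.1]
tool_rot: [-1.571, 0.001, 0.199]
force: [0.5, -0.6, -2.0]
width: 8.1
```

```bash
python3 - <<'E'
from h import *
s=ctrl.read_state();print(s['clock'],s['eef_pos'],s['tool_rot'],s['force'],s['width'])
q=snap('scene','s33');w=snap('wrist','w33')
a=cv2.imread('pics/s33.png');cv2.imwrite('pics/s33z.png',cv2.resize(a[195:295,385:485],None,fx=5.5,fy=5.5,interpolation=cv2.INTER_CUBIC))
E
```

```text
31.525 [561.99970756 189.16731053  18.06957404] [-1.57101249e+00  7.70093575e-04  1.98793266e-01] [ 0.45094885 -0.61572083 -2.03725955] 8.081618065309854
```

View pics/s33z.png

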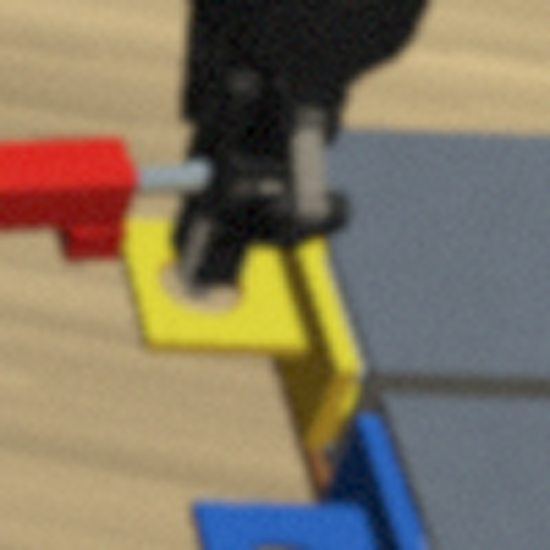

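View pics/w33.png

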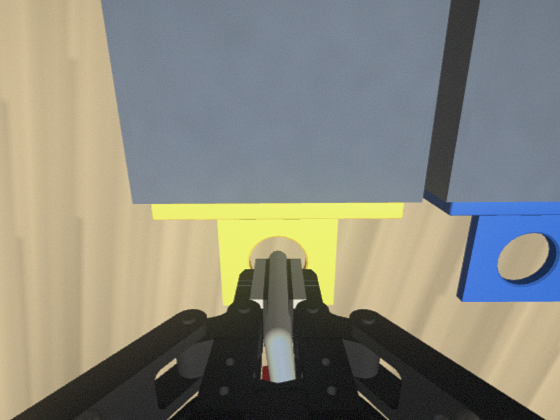

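The prong is in the hole with no contact force. I'll pull the first part.

Emit:
{"api": "apply_moves", "payload": {
  "motion": [
    [0,0,-1,0,0.4],
    [0,0,-2,0,0.4],
    [0,0,-3.5,0,0.4],
    [0,0,-5,0,0.4]
  ]
}}

```text
clock: 32.12
eef_pos: [572.7, 139.6, 18.9]
tool_rot: [-1.57, -0.001, 0.199]
force: [1.1, 2.4, -1.8]
width: 8.2
```

```bash
python3 - <<'E'
from h import *
s=ctrl.read_state();print(s['clock'],s['eef_pos'],s['tool_rot'],s['force'],s['width'])
q=snap('scene','s34')
a=cv2.imread('pics/s34.png');cv2.imwrite('pics/s34z.png',cv2.resize(a[195:315,365:505],None,fx=5,fy=5,interpolation=cv2.INTER_CUBIC))
E
```

```text
32.125 [572.70901326 139.60349522  18.88220219] [-1.57041503e+00 -9.52047569e-04  1.98782292e-01] [ 1.07123176  2.41006827 -1.84116284] 8.207173596282283
```

View pics/s34z.png

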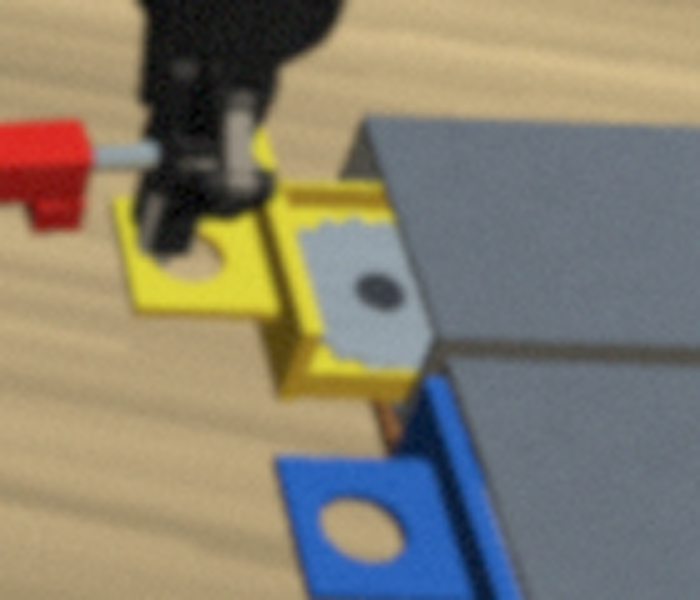

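The tray is coming out at about 2.4 N, with the blade showing. I'll go on to full travel.

Emit:
{"api": "apply_moves", "payload": {
  "motion": [
    [0,0,-1.5,0,0.4],
    [0,0,-3,0,0.4],
    [0,0,-4.5,0,0.4],
    [0,0,-5.5,0,0.4],
    [0,0,-6.1,0,0.4],
    [0,0,-6.1,0,0.4]
  ]
}}

```text
clock: 32.92
eef_pos: [583.8, 79.2, 18.4]
tool_rot: [-1.572, 0.001, 0.198]
force: [-0.5, 0.5, -2.2]
width: 8.2
```

```bash
python3 - <<'E'
from h import *
s=ctrl.read_state();print(s['clock'],s['eef_pos'],s['tool_rot'],s['force'],s['width'])
q=snap('scene','s35')
a=cv2.imread('pics/s35.png');cv2.imwrite('pics/s35z.png',cv2.resize(a[195:315,345:485],None,fx=5,fy=5,interpolation=cv2.INTER_CUBIC))
E
```

```text
32.925 [583.76722694  79.16837479  18.40854037] [-1.57185599e+00  1.04246074e-03  1.98000994e-01] [-0.49515504  0.51014875 -2.22467333] 8.19250105326222
```

View pics/s35z.png

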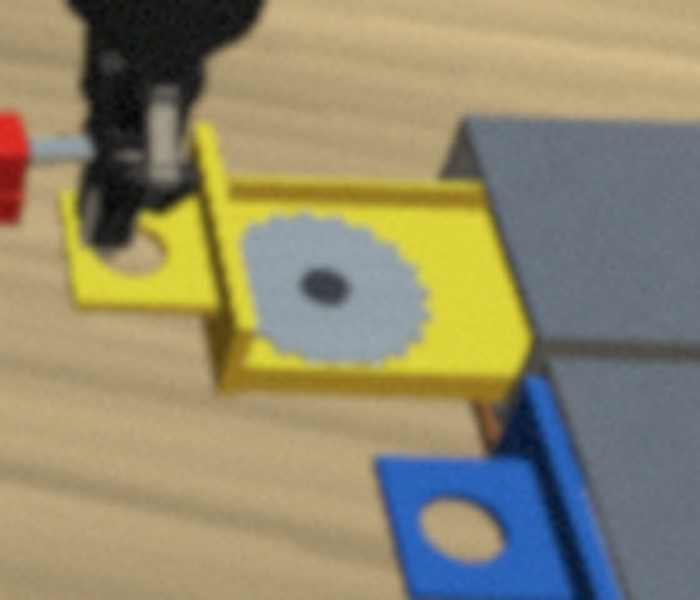

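The whole blade lies in the open, the tab hole is at zoom (135,250) and the blue tray hasn't moved. I'll unload the prong, lift out and return to the rest.

```bash
python3 - <<'E'
from h import *
q=ctrl.get_image('scene')
print(ray(q,345+135/5,195+250/5,42),ray(q,345+462/5,195+530/5,42))
print(shift([472.5,-150.5,40],-0.115),shift([472.5,-150.5,3],-0.115))
E
```

```text
[584.5684151  95.1014418  42.       ] [691.84493707 219.52719502  42.        ]
([-15.43, -2.14, -20.4], 0.314) ([-15.42, 1.56, -20.4], 0.314)
```

Emit:
{"api": "apply_moves", "payload": {
  "motion": [
    [0,0,0.4,0,0.4],
    [0,-2.5,0.4,0,0.4],
    [0,-6,0.3,0,0.4],
    [-3,-6,-3,0.1,0.4],
    [-7,-6,-7.5,0.2,0.4],
    [-11,-6,-12,0.31,0.4],
    [-13.5,-5,-16.5,0.31,0.4],
    [-15.4,-3.5,-20.4,0.31,0.4],
    [-15.4,-2.1,-20.4,0.31,0.4],
    [-15.4,-2.1,-20.4,0.31,0.4]
  ]
}}

```text
clock: 34.28
eef_pos: [472.8, -148.6, 38.7]
tool_rot: [-1.569, 0.002, -0.111]
force: [-0.2, 0.2, -2.4]
width: 8.1
```

```bash
python3 look.py 36; python3 - <<'E'
import cv2
a=cv2.imread('pics/s36.png');cv2.imwrite('pics/s36z.png',cv2.resize(a[110:290,160:490],None,fx=2.3,fy=2.3,interpolation=cv2.INTER_CUBIC))
E
```

```text
34.275 [ 472.77990491 -148.58337061   38.71856029] [-1.56932702  0.00247187 -0.11058723] [-0.22346575  0.21564571 -2.41212052] 8.077126108256504
```

View pics/c36.png

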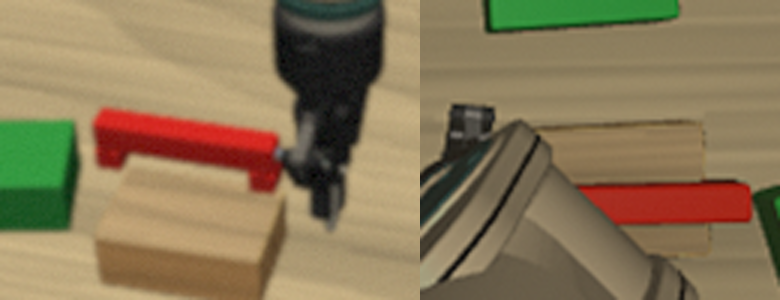

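View pics/s36z.png

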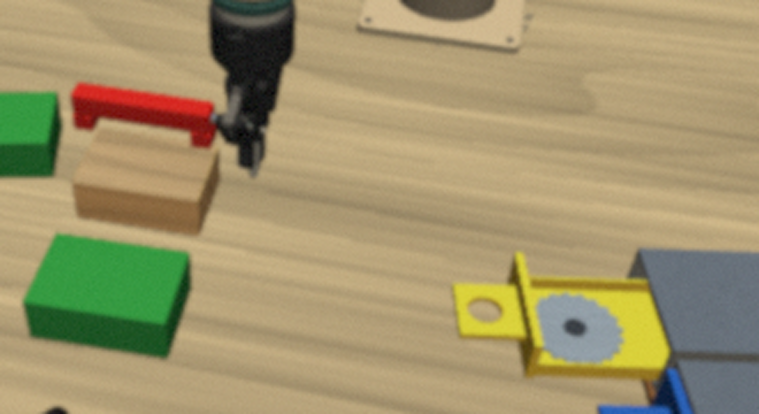

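The hook hangs upright over the rest and in line with it. I'll lower it onto the top.

Emit:
{"api": "apply_moves", "payload": {
  "motion": [
    [0,1.5,0,0,0.4],
    [0,3,0,0,0.4],
    [0,3.5,0,0,0.4],
    [0,3.7,0,0,0.4],
    [0,3.7,0,0,0.4]
  ]
}}

```text
clock: 35.05
eef_pos: [473.5, -150.0, 2.5]
tool_rot: [-1.571, 0.0, -0.111]
force: [-0.4, -0.3, -2.3]
width: 8.0
```

```bash
python3 look.py 37; python3 - <<'E'
import cv2
a=cv2.imread('pics/s37.png');cv2.imwrite('pics/s37z.png',cv2.resize(a[140:220,175:285],None,fx=6,fy=6,interpolation=cv2.INTER_CUBIC))
E
```

```text
35.05 [ 473.52350575 -150.01513304    2.54476608] [-1.57087193e+00  2.58349269e-06 -1.11293511e-01] [-0.40924399 -0.30382054 -2.31434735] 8.013529102786396
```

View pics/s37z.png

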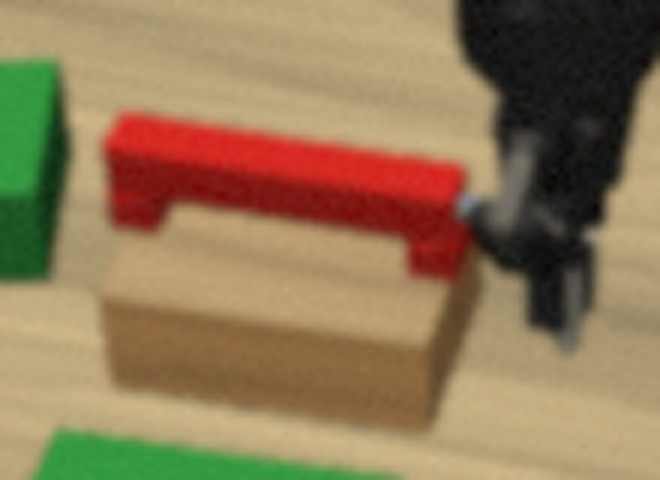

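View pics/c37.png

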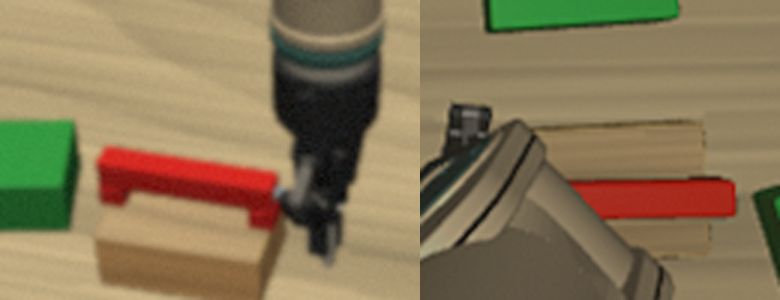

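It still carries the full weight, so there is a small gap. I'll feel downward.

Emit:
{"api": "apply_moves", "payload": {
  "motion": [
    [0,0.2,0,0,0.4],
    [0,0.3,0,0,0.4]
  ]
}}

```text
clock: 35.45
eef_pos: [474.1, -149.9, -0.2]
tool_rot: [-1.571, -0.001, -0.11]
force: [0.1, -0.0, 0.8]
width: 8.5
```

Emit:
{"api": "apply_moves", "payload": {
  "motion": [
    [0,0.2,0,0,0.4],
    [0,0.2,0,0,0.4]
  ]
}}

```text
clock: 35.7
eef_pos: [476.1, -150.0, -0.9]
tool_rot: [-1.571, -0.005, -0.11]
force: [1.5, 3.0, 12.7]
width: 8.3
```

Emit:
{"api": "apply_moves", "payload": {
  "motion": [
    [0,-0.2,0,0,0.4],
    [0,-0.2,0,0,0.4]
  ]
}}

```text
clock: 35.95
eef_pos: [473.6, -150.0, -0.3]
tool_rot: [-1.571, -0.0, -0.111]
force: [-0.2, 0.1, -0.6]
width: 8.4
```

```bash
python3 look.py 38; python3 - <<'E'
import cv2
a=cv2.imread('pics/s38.png');cv2.imwrite('pics/s38z.png',cv2.resize(a[140:220,175:285],None,fx=6,fy=6,interpolation=cv2.INTER_CUBIC))
E
```

```text
35.95 [ 4.73600426e+02 -1.49991450e+02 -2.56326819e-01] [-1.57107061e+00 -3.72107839e-04 -1.11044373e-01] [-0.19450223  0.05874876 -0.60153623] 8.387314882869399
```

View pics/s38z.png

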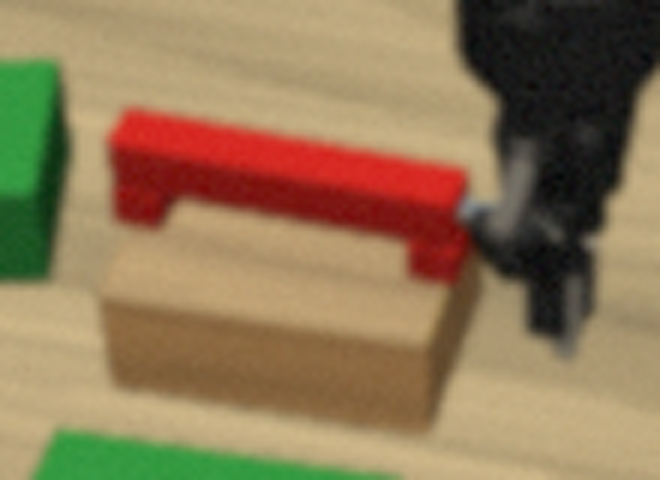

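View pics/w38.png

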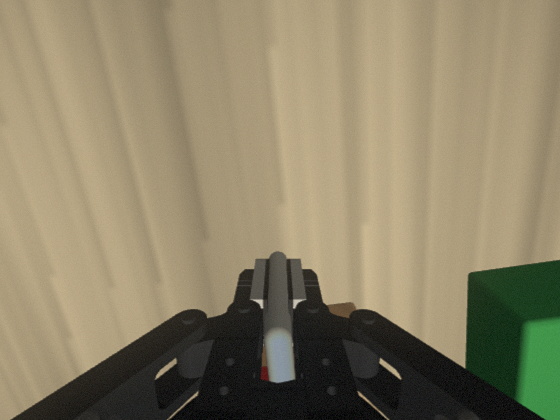

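The front foot is down and the rear slightly up. I'll release slowly and rise straight.

Emit:
{"api": "apply_moves", "payload": {
  "motion": [
    [0,0,0,0,1.1],
    [0,0,0,0,1.5],
    [0,0,0,0,2.2],
    [0,0,0,0,3],
    [0,0,0,0,4],
    [0,0,0,0,4]
  ]
}}

```text
clock: 36.85
eef_pos: [473.5, -149.8, -0.4]
tool_rot: [-1.571, 0.0, -0.111]
force: [-0.1, -0.7, 0.2]
width: 39.8
```

```bash
python3 look.py 39; python3 - <<'E'
import cv2
a=cv2.imread('pics/s39.png');cv2.imwrite('pics/s39z.png',cv2.resize(a[140:220,175:285],None,fx=6,fy=6,interpolation=cv2.INTER_CUBIC))
E
```

```text
36.85 [ 4.73487401e+02 -1.49822378e+02 -4.10486968e-01] [-1.57078026e+00  5.74147923e-05 -1.11007721e-01] [-0.07167614 -0.74807044  0.2325893 ] 39.787564489712125
```

View pics/s39z.png

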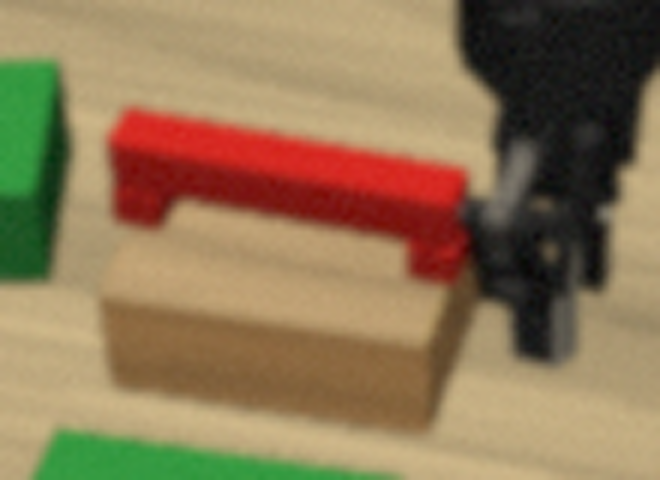

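View pics/w39.png

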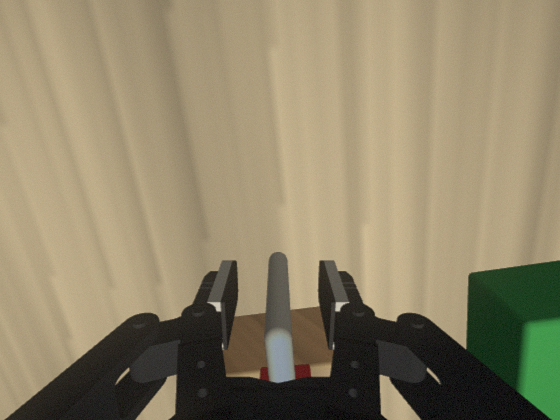

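Emit:
{"api": "apply_moves", "payload": {
  "motion": [
    [0,-2,0,0,4],
    [0,-5,0,0,4],
    [0,-10,0,0,4],
    [0,-13,4,0,4],
    [0,-13,10,0,4],
    [0,-13,16,0,4],
    [0,-13,16,0,4]
  ]
}}

```text
clock: 37.88
eef_pos: [491.3, 15.7, 129.2]
tool_rot: [-1.568, 0.001, -0.1]
force: [0.6, -0.1, -0.5]
width: 40.3
```

```bash
python3 look.py 40; python3 - <<'E'
from h import *
a=cv2.imread('pics/s40.png');cv2.imwrite('pics/s40z.png',cv2.resize(a[130:330,170:520],None,fx=2.2,fy=2.2,interpolation=cv2.INTER_CUBIC))
p=ctrl.get_image('top');q=ctrl.get_image('scene')
for P in(p,q): print([ (n,ctrl.mark_of(P,n)[:1]) for n in('pull_hook','yellow_tray','blue_tray')])
E
```

```text
37.875 [491.27401224  15.69590823 129.17842224] [-1.56797163e+00  1.11277719e-03 -1.00435336e-01] [ 0.64728743 -0.10741374 -0.53412763] 40.26301169857841
[('pull_hook', [{'location': [473.7, -152.7, 15.6], 'confidence': 0.73}]), ('yellow_tray', [{'location': [584.2, 91.6, 44.1], 'confidence': 0.96}]), ('blue_tray', [{'location': [688.2, 216.4, 44.1], 'confidence': 0.77}])]
[('pull_hook', [{'location': [474.5, -150.6, 14.6], 'confidence': 0.61}]), ('yellow_tray', [{'location': [580.6, 88.8, 42.2], 'confidence': 0.91}]), ('blue_tray', [{'location': [691.2, 219.0, 42.6], 'confidence': 0.77}])]
```

View pics/c40.png

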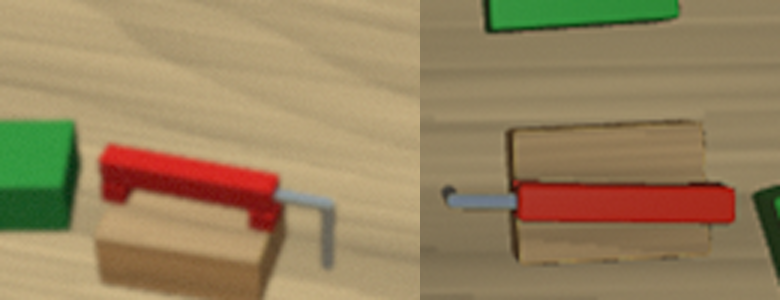

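View pics/s40z.png

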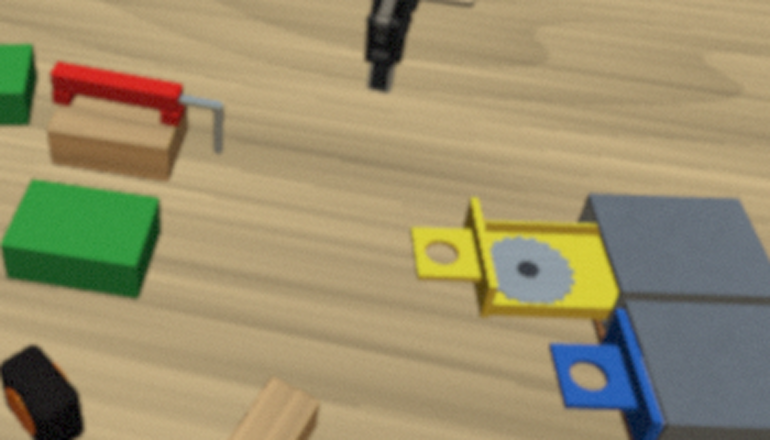

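```bash
python3 - <<'E'
from h import *
P=ctrl.get_image('scene');im=cv2.cvtColor(P['image'],cv2.COLOR_RGB2BGR)
im=cv2.resize(im[130:230,170:300],None,fx=6,fy=6,interpolation=cv2.INTER_CUBIC)
o=np.array([474,-150,15.]);y=np.radians(91);X=np.array([np.cos(y),np.sin(y),0]);Y=np.array([-np.sin(y),np.cos(y),0]);Z=np.array([0,0,1])
for pts in ([(-180,-12,77),(-40,-12,77),(-40,-12,35),(-60,-12,35),(-60,-12,51),(-160,-12,51),(-160,-12,35),(-180,-12,35)],[(-180,12,77),(-40,12,77),(0,0,64),(0,0,0)]):
    uv=np.array([proj(P,o+a*X+b*Y+c*Z) for a,b,c in pts]);uv=((uv-[170,130])*6).astype(np.int32)
    cv2.polylines(im,[uv],False,(255,255,0),1)
cv2.imwrite('pics/chk.png',im)
s=ctrl.read_state();print(s['clock'],s['qd'].max(),s['force'])
E
```

```text
38.475 0.0008549894143672718 [ 0.65695327  0.07657941 -0.35662453]
```

View pics/chk.png

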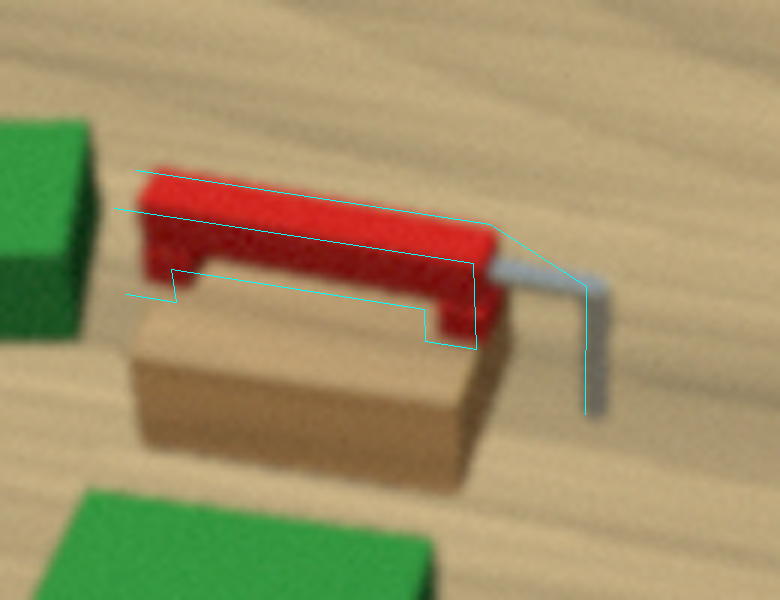

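The projected level model has nearly the same slope as the hook, within about 2°. The arm is clear, so I'm handing in.

```bash
python3 - <<'E'
from cell import ctrl
print(ctrl.finish_job(), ctrl.read_state()['clock'])
E
```

```text
the job is handed in; nothing more can be done
the job is handed in; nothing more can be done
```

The yellow tray is drawn out about 98–100 mm with its whole blade in the open. The hook is back on the wooden rest, released. I handed the job in at about 38.5 s of the 48 s; no verdict was reported.

**What went wrong on the way**
- My first grasp failed. The fingertips end about 30 mm short of the nominal TCP, so closing only pressed on the handle's top and pushed the hook off the rest onto the bench.
- I put it back on the rest by its shank. Two tries at rolling it upright by pressing and pushing the prong failed. It stood up when I closed the open jaws over the prong.
- With that grip I hooked the yellow hole, pulled the tray out at about 2.4 N, and set the hook back.

**Last checks**
- **Yellow tray:** the hole moved from about (564, 191) to (584, 95) by my own measurement; the network put it at (584, 92) and (581, 89).
- **Blue tray:** within about 2–4 mm of where it began, which is the measuring error.
- **Hook:** it stands on its feet on the rest, prong tip about 15 mm above the bench, level to about 2° by eye against a projected model. That overlay matched only roughly: the hook sits a few millimetres off the modelled position and its slope is slightly steeper.
- **Gripper and yellow tray:** I estimate the fingertips passed about 6 mm above the tab, and no unexpected force showed. I could not check contact with the tray directly.
- **Arm:** clear of everything and holding still at hand-in.

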